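Load the dishes into the imager and make it ready

TASK

Load the bench-top imager: swing its lamp arm well clear to the side, lift the cover plate off its pins and lay it flat on the bench beside the imager, then set every culture dish from the mat upright on the chamber floor. Seat the cover fully home on both pins again, swing the lamp back over the middle of the cover and set the dimmer lever to stand straight up. Leave the tip box, the jar and the timer where they are.

Things in the scene. Friction and masses are not known exactly. Their poses are not given: they have to be found in the camera images.
- imager: Bench-top imager, fixed: a black open-topped chamber box 120 (its x) by 240 (its y) by 70 mm high. Origin: centre of the box's underside, on the bench; x points away from the robot, z up. Behind it, at x = +170 mm, a white lamp post 28 mm thick, about 136 mm high, on a white foot 70 mm wide and 30 mm high that runs from the box to x = +195 mm
- chamber (a point): The centre of the chamber's floor, 40 mm above the bench; axes as the imager's. The chamber is one open space 104 (x) by 192 (y) mm and 30 mm deep; its end walls are 24 mm thick, its long walls 8 mm
- seat (a point): The middle of the chamber's rim, 70 mm above the bench: here lies the centre of the cover's underside when seated; axes as the imager's. Two upright steel pins, 8 mm thick with tapered tips, stand 13 mm above the rim in the middle of the end walls, at y = -108 and +108 mm
- cover: Loose aluminium cover plate 120 (its x) by 240 (its y) by 5 mm, 0.2 to 0.35 kg, at first seated on the two pins. Origin: centre of its underside; z up. Two 13 mm holes at y = -108 and +108 mm take the pins; it fits either way round. In its middle stands a black bar handle 14 mm thick (x), 60 mm long (y), 32 mm high above the plate
- cover_grip (a point): A point in the middle of the cover's bar handle, 28 mm above the plate's underside; axes as the cover's
- lamp_arm (a joint): Angle of the lamp arm on its upright hinge, rad: 0 when the lamp stands exactly over the middle of the chamber, growing as it swings towards the imager's +y side (clockwise seen from above), stops at -0.35 and 1.55. It stays where it is left (about 1 N at the handle moves it). Well clear means beyond 1.1
- lamp_handle (a point): A point on the lamp's handle, an upright steel pin 16 mm thick and 42 mm high on top of the black lamp head (56 mm wide, 46 mm high, underside 127 mm above the bench). The point is 194 mm above the bench, 21 mm below the pin's top, 170 mm from the hinge axis. The arm is a white bar 22 mm wide at lamp head height
- lamp_hinge (a point): A point on the upright hinge axis of the lamp arm, at the height of point lamp_handle (194 mm above the bench); axes as the imager's
- mat: Black rubber mat, fixed, 170 by 190 mm, 4 mm thick, on the robot's left; origin: centre of its underside. The dishes stand on it at first
- dish0: Closed round culture dish, white plastic with a grey base, 36 mm across, 20 mm high, about 30 g; origin: centre of its underside; z up. May be absent (two to four dishes are there)
- dish1: Closed round culture dish, white plastic with a grey base, 36 mm across, 20 mm high, about 30 g; origin: centre of its underside; z up. May be absent (two to four dishes are there)
- dish2: Closed round culture dish, white plastic with a grey base, 36 mm across, 20 mm high, about 30 g; origin: centre of its underside; z up. May be absent (two to four dishes are there)
- dish3: Closed round culture dish, white plastic with a grey base, 36 mm across, 20 mm high, about 30 g; origin: centre of its underside; z up. May be absent (two to four dishes are there)
- dimmer (a joint): Angle of the dimmer lever, rad: 0 leaning 0.6 rad to the -x side of its base, 0.6 straight up, 1.2 leaning 0.6 rad to the +x side. It stays where it is left (about 1 N at the knob moves it)
- dimmer_tip (a point): Centre of the round black knob, 26 mm across, at the end of the dimmer lever, 80 mm from the lever's hinge
- dimmer_base: White block of the dimmer, fixed to the bench, 70 (x) by 50 (y) by 25 mm high, on the robot's right; origin: centre of its underside. The lever's hinge line is parallel to this block's y axis, 22 mm above the origin
- tipbox: Bystander: box with clear lid, 85 by 60 by 52 mm, loose; origin: centre of its underside
- jar: Bystander: amber glass jar, 48 mm across, 70 mm high, loose; origin: centre of its underside
- timer: Bystander: grey timer, 65 by 65 by 22 mm, loose; origin: centre of its underside
Things that resemble listed ones, but are neither listed nor needed, are in the scene too. What is shaped like the dish1 but blue or brown is not meant.

How it is judged:
By the outcome, as a careful person would: the job done as asked, in the order asked, and still so for the second after the job is handed in, with the robot touching nothing.
Of dish0, dish1, dish2, dish3 only 2 to 4 are there at a start; the rules pass over those that are not, and their reading is None.
At some moment in a run one of dish0, dish1, dish2, dish3 may be knocked a few centimetres aside while the robot is not near it.
Once in a run the grip may slacken for a moment while it holds something.
It also fails if it takes over 210 s, if anything falls off the work surface, if the arm or the gripper's body presses on something with over 40 N, if the wrist force passes 120 N, or if a joint passes its speed limit or range.

ROBOT

A 6-joint arm with a two-finger parallel gripper is mounted at the origin on the work surface. World frame = base frame: x ahead of the robot, y to its left, z up, the work surface at z = 0. Lengths are in mm, angles in rad, forces in N, time in s.
With the tool pointing down it reaches from about 150 to 775 mm from the base axis. Payload 6.1 kg.
Tool frame: the origin (TCP) lies on the centre line of the jaws, within the pads' length; the fingertips stand 11 mm ahead of it and the grasp point (between the pads) lies 8 mm behind it (finger_overhang is the distance from the TCP to the fingertips, in mm); z points along the fingers, y is the line along which they close (so a half turn about z gives the same grasp; the last joint's range is limited). The gripper opens to 85 mm and grips with 20 to 120 N. Pads are 22 mm wide; open, the fingers measure 114 mm over their backs; the gripper's body (76 mm by 85 mm) begins 54 mm behind the grasp point. The pads swing forward as they close: fully open they stand 13 mm farther back than shut.
Start: joints at [-1.158, 0.126, -0.04, 1.405, 0, 1.571], TCP at [210.609, -480.887, 242.295] pointing down, gripper open.
Joint ranges: [-2.72, 2.72], [-0.95, 1.95], [-1.27, 1.35], [-1.78, 2.02], [-1.46, 1.47], [-3.14, 3.14]. Speed limits (rad/s): [2.39, 2.39, 3.01, 3.14, 3.14, 3.14].

INTERFACE

Orientations are given as a unit quaternion [x, y, z, w].
In Python, from rig import * gives the robot as it stands.
- The arm moves only by the tool carry_out, never from a script. Its argument "motion" is a list of rows, each a list of 2 entries, a list of its own where there are three numbers: the shift along the tool's x, y, z as a fraction of full scale, then the turn, a rotation vector about the tool's x, y, z as a fraction of full scale. In form: [[[tx, ty, tz], [ax, ay, az]], ...]. A call has 1 to 20 rows; each row shifts and turns the commanded pose from where the row before left it, along the tool's axes as they then stand; what a row does not reach is not made up. Full scale, the value 1, is 100 mm for a shift and 120 degrees for a turn. A row lasts 1/12 s, in which the tool goes at most 41.7 mm and 7.16 degrees, less where a joint would pass 70% of its speed; a pose out of reach is approached as far as the arm can. A call with a number of a shift or a turn outside -1 to 1 is refused whole. A call with a gripper value outside its range is refused whole. "fingers" is the closure, from -1 (fully open) to 1 (shut), set as the call begins (left out, the last holds). The fingers move at their own pace and stop on an object; "squeeze" is the grip in N (left out, the last holds). Time passes only in rows, so rows that do not move let the fingers close. It gives the time, the measured TCP pose, the force, the opening and the grip force at its end, in the units of the state.
- get_obs(): the state, without advancing time (a new reading comes with each control period).
- read_camera(name): name is "scene" or "top" or "wrist"; returns a dict with "img" (420x560x3 uint8, red, green, blue), "range_z" (420x560 float32, mm along the optical axis (not along the pixel's ray), 0 where there is no reading), "mtx" (3x3 intrinsics, pixels), "k1" (the pictures are not rectified: a ray, as slopes to the right and down, at radius r is drawn at 1 + k1 r^2 times it, then the intrinsics apply), "rvec" (rotation vector, rad) and "tvec" (3), from world to camera coordinates, as OpenCV has them. Camera axes: x right, y down, z forward; pixel columns grow to the right and rows downward; lengths in mm; the calibration is good to about 2 mm. A picture is of the moment at which its call begins.
- sign_off(): hands the job in; it is judged then, once.
The state is a dict: "time_s": time; "qpos": joint angles; "joint_velocities": joint speeds; "joint_efforts": joint torques, N m; "position": TCP position; "tool_rot": TCP orientation; "force": force on the tool from outside, world axes, zero at the start; "ft_torque": the same for the moment, N m; "gripper_width": finger opening in mm; "gripper_force": force on a finger pad.
Only numpy, scipy, OpenCV 4.12 (cv2) and the standard library are available. Lean on these libraries where they do the work, as an engineer would, in place of code of your own. Each camera call takes 0.05 s, during which the arm holds its last target. There are 200 camera calls.

## Working session

There is one attempt and no reset: what is moved stays moved. The work goes in short steps, Python scripts to look and compute and a tool call to move; the robot and the scene stay as the last step left them, time stands still between calls to the robot, and variables do not carry over. Pictures are saved under pics/ and viewed, at most 14 in all, crops included, and the job is handed in when it is done.

Besides the shell and the picture viewer there is one more tool, called after "Request:" in YAML: its name, and indented under it one key for each argument. carry_out: Moves the arm, as the interface text tells. Its arguments: {"type":"object","properties":{"motion":{"type":"array","items":{"type":"array"}},"fingers":{"type":"number"},"squeeze":{"type":"number"}},"required":["motion"]}

```bash
mkdir -p pics; ls
cat > h.py <<'E'
from rig import *
import numpy as np, cv2
from scipy.spatial.transform import Rotation as R
def cam(n):
    c=read_camera(n); c['R']=cv2.Rodrigues(np.array(c['rvec'],float))[0]; c['t']=np.array(c['tvec'],float).ravel(); c['K']=np.array(c['mtx'],float).reshape(3,3); return c
def und(c,uv):
    uv=np.atleast_2d(np.array(uv,float)); K=c['K']; d=(uv-K[[0,1],[2,2]])/K[[0,1],[0,1]]
    s=d.copy()
    for _ in range(20): s=d/(1+c['k1']*(s**2).sum(1,keepdims=True))
    return s
def plane(c,uv,z):
    s=und(c,uv); r=np.c_[s,np.ones(len(s))]@c['R']; o=-c['R'].T@c['t']
    return o+r*((z-o[2])/r[:,2])[:,None]
def cloud(c):
    h,w=c['range_z'].shape; v,u=np.mgrid[:h,:w]
    s=und(c,np.c_[u.ravel(),v.ravel()]); z=c['range_z'].ravel()[:,None]
    P=(np.c_[s,np.ones(len(s))]*z-c['t'])@c['R']; P[z[:,0]<=0]=np.nan
    return P.reshape(h,w,3)
def save(c,n,crop=None,f=1):
    i=c['img'][...,::-1]
    if crop: i=i[crop[1]:crop[3],crop[0]:crop[2]]
    cv2.imwrite('pics/'+n,cv2.resize(i,None,fx=f,fy=f,interpolation=cv2.INTER_CUBIC))
E
python3 - <<'E'
from h import *
for n in ['scene','top']:
    c=cam(n); save(c,n+'0.png',f=1.4); print(n,c['K'].tolist(),c['k1'],-c['R'].T@c['t'],c['R'].tolist())
    np.savez(n+'0.npz',**{k:c[k] for k in c})
o=get_obs(); print(o)
E
```

```text
pics
scene [[524.8765372894511, 0.0, 282.41041181007733], [0.0, 524.8765372894511, 214.86535580984463], [0.0, 0.0, 1.0]] -0.18013213323615535 [1286.61503344  827.62808721 1037.11544634] [[-0.6998329532645359, 0.714286400916617, 0.005364232528895063], [0.44462998043209323, 0.44148587178162824, -0.7793551215705025], [-0.5590509976969852, -0.5430332977661704, -0.6265595099359704]]
top [[413.33155399633637, 0.0, 278.33547025364754], [0.0, 413.33155399633637, 215.26562444652717], [0.0, 0.0, 1.0]] 0.03357026804083487 [ 342.29733827   56.89710945 1156.28245764] [[-0.027696471719779958, -0.9991184427583159, 0.031547468907559634], [-0.9873092236486719, 0.02240480057376304, -0.15722125113834506], [0.15637583685637654, -0.03550158097110491, -0.9870593879782614]]
{'time_s': 0.1, 'qpos': array([-1.15798289e+00,  1.26342875e-01, -4.04918252e-02,  1.40543330e+00,
        3.95099411e-05,  1.57077787e+00]), 'joint_velocities': array([-4.57969252e-05, -1.35036644e-03,  3.07535489e-03,  4.21450466e-04,
        2.42442351e-03,  9.15315663e-04]), 'joint_efforts': array([ 1.55426787e-03, -4.36905241e+01,  3.53604519e+01,  1.36586299e-02,
        4.59409262e-05, -8.75658372e-06]), 'position': array([ 210.4900195 , -480.56451209,  241.6011332 ]), 'tool_rot': array([ 9.78771501e-01,  2.04953185e-01, -1.31463639e-04, -7.24269767e-04]), 'force': array([ 0.16492129,  0.23995774, -1.01352442]), 'ft_torque': array([-0.03321918, -0.06721593, -0.02102337]), 'gripper_force': 0.0, 'gripper_width': 85.4446060270422}
```

View pics/top0.png

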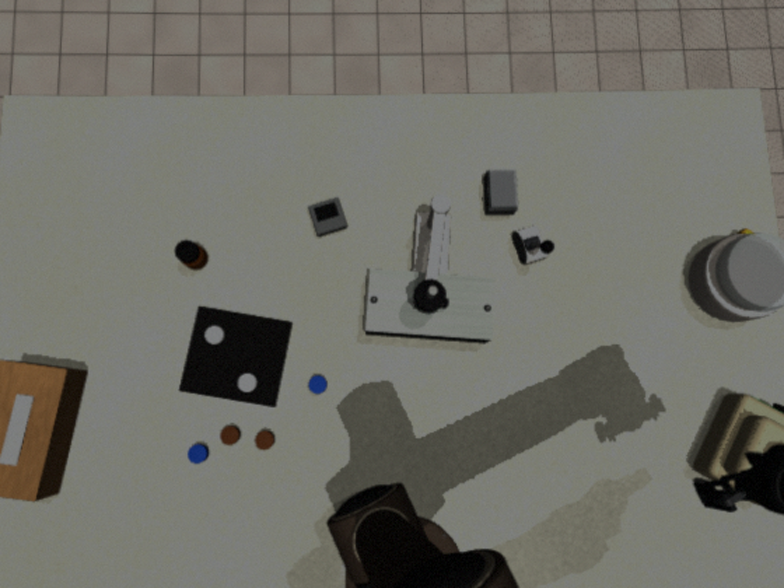

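View pics/scene0.png

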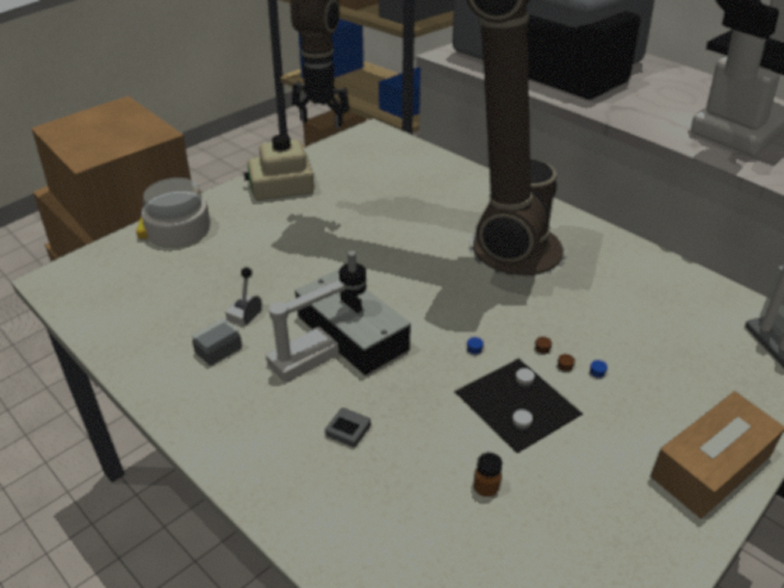

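The top picture shows the imager with its cover and pins at (374,299) and (487,308), the post at (441,204) and the lamp at (430,293). There are two white dishes on the mat at (214,335) and (247,382). The blue and brown discs off the mat are decoys. The dimmer is at (530,245).

Run:
```python
from h import *
for n in ['top','scene']:
    c=dict(np.load(n+'0.npz')); P=cloud(c); img=c['img'].astype(int); X,Y,Z=P[...,0],P[...,1],P[...,2]
    print(n)
    box=(X>200)&(X<800)&(abs(Y)<600)
    # cover plate
    m=(Z>70)&(Z<81)&box&(img.min(2)>70)&(Y<250)&(Y>-250)
    k,l,s,_=cv2.connectedComponentsWithStats(m.astype(np.uint8)); i=1+s[1:,4].argmax(); q=P[l==i]
    print('cover',cv2.minAreaRect(q[:,:2].astype(np.float32)),np.median(q[:,2]),len(q))
    for nm,lo,hi,cond in [('lamphead',165,180,None),('handle',190,230,None),('arm/post',133,160,None)]:
        q=P[(Z>lo)&(Z<hi)&box&(Y>-200)&(Y<200)&(X>350)]
        print(nm,len(q),q.mean(0) if len(q) else '',q.min(0) if len(q) else '',q.max(0) if len(q) else '')
    # dishes
    hsv=cv2.cvtColor(c['img'],cv2.COLOR_RGB2HSV)
    m=(Z>14)&(Z<32)&(X>250)&(X<650)&(Y>120)&(Y<420)
    k,l,s,ce=cv2.connectedComponentsWithStats(m.astype(np.uint8))
    for i in range(1,k):
        if s[i,4]>15:
            pr=c['img'][l==i].mean(0).round(); q=P[l==i]; print('disc',ce[i].round(1),s[i,4],pr,plane(c,ce[i],24)[0].round(1),np.median(q,0).round(1))
    # dark mat
    m=(Z<12)&(img.max(2)<45)&(X>250)&(X<650)&(Y>120)&(Y<480)
    q=P[m]; print('mat',cv2.minAreaRect(q[:,:2].astype(np.float32)))
    m=(Z>8)&(X>450)&(X<900)&(Y>-350)&(Y<450)
    k,l,s,ce=cv2.connectedComponentsWithStats(m.astype(np.uint8))
    for i in range(1,k):
        if s[i,4]>40:
            q=P[l==i]; print('blob',ce[i].round(),s[i,4],q.min(0).round(),q.max(0).round(),[np.round(a,1) for a in cv2.minAreaRect(q[:,:2].astype(np.float32))])
    if n=='top':
        print('pins',plane(c,np.array([[374,299.5],[487.5,308]])/1.4,81), 'post',plane(c,[441/1.4,204/1.4],173),'base',plane(c,[530/1.4,245/1.4],25))
        save(c,'c1.png',(240,120,420,260),4.4)
    else: save(c,'c2.png',(130,170,310,300),4.4)
```

```text
top
cover ((507.97540283203125, -58.948089599609375), (239.94161987304688, 120.0782470703125), 84.4683609008789) 75.25325098458171 3307
lamphead 359 [507.28647771 -47.51316004 173.0344589 ] [480.86929178 -76.13922413 165.37961035] [534.74900552 -21.43931285 179.66294636]
handle 48 [507.43287993 -47.73175657 211.77203792] [501.08018628 -55.62397323 191.04921755] [516.07741752 -40.59668475 218.3441601 ]
arm/post 583 [605.97387755 -62.90792072 154.97031943] [480.65081605 -91.54484908 133.89205465] [693.4835387  -20.45158782 159.9868962 ]
disc [142.5 187.7] 40 [34. 24. 15.] [607.3 389.8  24. ] [605.1 386.7  22.3]
disc [152.6 239. ] 147 [112. 114. 114.] [464.1 359.6  24. ] [464.1 359.4  24. ]
disc [176.7 273. ] 145 [113. 114. 115.] [370.9 293.6  24. ] [370.9 293.   24.5]
disc [226.8 274.4] 135 [ 28.  52. 112.] [363.2 159.7  24. ] [363.9 159.8  20.3]
disc [163.5 310.4] 151 [64. 39. 24.] [274.1 327.   24. ] [274.2 327.6  20.5]
disc [188.6 313.3] 138 [65. 41. 25.] [264.2 261.   24. ] [264.2 260.8  20.5]
disc [141.2 318.8] 40 [27. 45. 95.] [254.6 384.2  24. ] [253.9 385.5  20.2]
mat ((439.757
[... 2229 characters left out ...]
. -189.    8.] [704.  65. 220.] [array([575.7, -65.1]), array([249.6, 256. ]), np.float64(87.0)]
blob [174. 216.] 471 [ 592. -305.    8.] [ 672. -238.  112.] [array([ 630.8, -273.1]), array([78.4, 57.1]), np.float64(14.6)]
blob [154. 243.] 757 [ 697. -250.    8.] [ 786. -184.   58.] [array([ 741.4, -217.4]), array([65.8, 89.1]), np.float64(89.9)]
blob [248. 304.] 576 [660.  97.   8.] [739. 176.  28.] [array([700.9, 137.1]), array([70.2, 67.8]), np.float64(14.4)]
blob [372. 300.] 149 [450. 338.   8.] [482. 377.  30.] [array([465.6, 358.5]), array([31.4, 38.9]), np.float64(6.1)]
blob [348. 338.] 544 [600. 378.   8.] [645. 425.  74.] [array([622.4, 401.3]), array([44.6, 46.9]), np.float64(4.4)]
```

Measured imager pose: centre (508,-59), yaw -5.6°. The hinge is near (677,-75) and the lamp handle near (507,-48). First I turn the jaws to lie along the lamp's tangent.

Request:
carry_out:
  motion:
    - [[0,0,-0.03],[0,0,-0.0595]]
    - [[0,0,-0.03],[0,0,-0.0595]]
    - [[0,0,-0.03],[0,0,-0.0595]]
    - [[0,0,-0.03],[0,0,-0.0595]]
    - [[0,0,-0.03],[0,0,-0.0595]]
    - [[0,0,-0.03],[0,0,-0.0595]]
    - [[0,0,-0.03],[0,0,-0.0595]]
    - [[0,0,-0.03],[0,0,-0.0595]]
    - [[0,0,-0.03],[0,0,-0.0595]]
    - [[0,0,-0.03],[0,0,-0.0595]]
    - [[0,0,-0.03],[0,0,-0.0595]]
    - [[0,0,-0.03],[0,0,-0.0595]]
    - [[0,0,-0.03],[0,0,-0.0595]]
    - [[0,0,-0.03],[0,0,-0.0595]]
    - [[0,0,-0.03],[0,0,-0.0595]]
    - [[0,0,-0.03],[0,0,-0.0595]]
    - [[0,0,-0.03],[0,0,-0.0595]]
    - [[0,0,-0.03],[0,0,-0.0595]]
    - [[0,0,-0.03],[0,0,-0.0595]]
    - [[0,0,-0.03],[0,0,-0.0595]]
  fingers: -1
  squeeze: 20

```text
time_s: 1.77
position: [210.5, -480.7, 302.0]
tool_rot: [0.115, 0.993, 0.0, -0.0]
force: [0.1, -0.5, -0.1]
gripper_width: 85.7
gripper_force: 0.0
```

```bash
cat >> h.py <<'E'
def go(p,yaw=None):
    """shift to world p in present tool axes (units), and turn about tool z to put tool x at yaw deg"""
    o=get_obs(); Q=R.from_quat(o['tool_rot']).as_matrix(); a=np.degrees(np.arctan2(Q[1,0],Q[0,0]))
    print('t',round(o['time_s'],2),'pos',o['position'].round(1),'a',a.round(1),'z',Q[:,2].round(3),'q',o['qpos'].round(2),'F',o['force'].round(1),'w',round(o['gripper_width'],1))
    print(' shift',(Q.T@(np.array(p)-o['position'])/100).round(3), '' if yaw is None else ' turn %.4f'%(-((yaw-a+180)%360-180)/120))
E
python3 -c "
from h import *
go([507.4,-47.7,302],170.6)"
```

```text
t 1.77 pos [ 210.5 -480.7  302. ] a 166.8 z [-0.     0.001 -1.   ] q [-1.16  0.13  0.1   1.54 -0.   -0.93] F [ 0.1 -0.5 -0.1] w 85.7
 shift [-1.902e+00  4.894e+00  3.000e-03]  turn -0.0316
```

Request:
carry_out:
  motion:
    - [[-0.112,0.288,0],[0,0,0]]
    - [[-0.112,0.288,0],[0,0,0]]
    - [[-0.112,0.288,0],[0,0,0]]
    - [[-0.112,0.288,0],[0,0,0]]
    - [[-0.112,0.288,0],[0,0,0]]
    - [[-0.112,0.288,0],[0,0,0]]
    - [[-0.112,0.288,0],[0,0,0]]
    - [[-0.112,0.288,0],[0,0,0]]
    - [[-0.112,0.288,0],[0,0,0]]
    - [[-0.112,0.288,0],[0,0,0]]
    - [[-0.112,0.288,0],[0,0,0]]
    - [[-0.112,0.288,0],[0,0,0]]
    - [[-0.112,0.288,0],[0,0,0]]
    - [[-0.112,0.288,0],[0,0,0]]
    - [[-0.112,0.288,0],[0,0,0]]
    - [[-0.112,0.288,0],[0,0,0]]
    - [[-0.112,0.288,0],[0,0,0]]
    - [[0,0,0],[0,0,-0.032]]
    - [[0,0,0.2],[0,0,0]]
    - [[0,0,0],[0,0,0]]

```text
time_s: 3.43
position: [509.8, -48.7, 279.1]
tool_rot: [0.084, 0.996, 0.0, -0.002]
force: [-0.2, 0.3, -0.7]
gripper_width: 84.9
gripper_force: 0.0
```

```bash
python3 -c "
from h import *
go([507.4,-47.7,195],170.6)"
```

```text
t 3.43 pos [509.8 -48.7 279.1] a 170.4 z [-0.005  0.    -1.   ] q [-0.1   0.11  0.02  1.49 -0.    0.07] F [-0.2  0.3 -0.7] w 84.9
 shift [0.021 0.006 0.841]  turn -0.0019
```

Lower over the pin, then close gently.

Request:
carry_out:
  motion:
    - [[0.02,0.005,0.12],[0,0,0]]
    - [[0,0,0.12],[0,0,0]]
    - [[0,0,0.12],[0,0,0]]
    - [[0,0,0.12],[0,0,0]]
    - [[0,0,0.12],[0,0,0]]
    - [[0,0,0.12],[0,0,0]]
    - [[0,0,0.12],[0,0,0]]
    - [[0,0,0],[0,0,0]]
    - [[0,0,0],[0,0,0]]

```text
time_s: 4.18
position: [507.9, -48.9, 198.2]
tool_rot: [0.085, 0.996, 0.0, -0.001]
force: [0.0, 1.1, 1.2]
gripper_width: 85.2
gripper_force: 0.0
```

Request:
carry_out:
  motion:
    - [[0,0,0],[0,0,0]]
    - [[0,0,0],[0,0,0]]
    - [[0,0,0],[0,0,0]]
    - [[0,0,0],[0,0,0]]
    - [[0,0,0],[0,0,0]]
    - [[0,0,0],[0,0,0]]
    - [[0,0,0],[0,0,0]]
    - [[0,0,0],[0,0,0]]
    - [[0,0,0],[0,0,0]]
    - [[0,0,0],[0,0,0]]
  fingers: 1
  squeeze: 20

```text
time_s: 5.02
position: [508.6, -48.7, 198.6]
tool_rot: [0.085, 0.996, -0.0, 0.0]
force: [-1.0, -0.9, 3.9]
gripper_width: 14.9
gripper_force: 21.3
```

```bash
python3 -c "
from h import *
go([507.4,-47.7,195],170.6)"
```

```text
t 5.02 pos [508.6 -48.7 198.6] a 170.3 z [ 0.001 -0.    -1.   ] q [-0.1   0.1  -0.16  1.31 -0.    0.07] F [-1.  -0.9  3.9] w 14.9
 shift [0.014 0.008 0.036]  turn -0.0026
```

Request:
carry_out:
  motion:
    - [[-0.0042,0.12,0],[0,0,0.0337]]
    - [[-0.0042,0.12,0],[0,0,0.0337]]
    - [[-0.0042,0.12,0],[0,0,0.0337]]
    - [[-0.0042,0.12,0],[0,0,0.0337]]
    - [[-0.0042,0.12,0],[0,0,0.0337]]
    - [[-0.0042,0.12,0],[0,0,0.0337]]
    - [[-0.0042,0.12,0],[0,0,0.0337]]
    - [[-0.0042,0.12,0],[0,0,0.0337]]
    - [[-0.0042,0.12,0],[0,0,0.0337]]
    - [[-0.0042,0.12,0],[0,0,0.0337]]
    - [[-0.0042,0.12,0],[0,0,0.0337]]
    - [[-0.0042,0.12,0],[0,0,0.0337]]
    - [[-0.0042,0.12,0],[0,0,0.0337]]
    - [[-0.0042,0.12,0],[0,0,0.0337]]
    - [[-0.0042,0.12,0],[0,0,0.0337]]
    - [[-0.0042,0.12,0],[0,0,0.0337]]
    - [[-0.0042,0.12,0],[0,0,0.0337]]
    - [[-0.0042,0.12,0],[0,0,0.0337]]
    - [[0,0,0],[0,0,0]]
    - [[0,0,0],[0,0,0]]

```text
time_s: 6.68
position: [655.1, 91.8, 198.6]
tool_rot: [0.659, 0.752, 0.001, 0.0]
force: [1.1, 1.3, 4.3]
gripper_width: 14.9
gripper_force: 21.5
```

Request:
carry_out:
  motion:
    - [[0,0,0],[0,0,0]]
    - [[0,0,0],[0,0,0]]
    - [[0,0,0],[0,0,0]]
    - [[0,0,0],[0,0,0]]
    - [[0,0,0],[0,0,0]]
    - [[0,0,0],[0,0,0]]
    - [[0,0,0],[0,0,0]]
    - [[0,0,0],[0,0,0]]
    - [[0,0,-0.2],[0,0,0]]
    - [[0,0,-0.3],[0,0,0]]
    - [[0,0,-0.3],[0,0,0]]
    - [[0,0,0],[0,0,0]]
  fingers: -1

```text
time_s: 7.68
position: [655.2, 91.5, 284.8]
tool_rot: [0.659, 0.752, 0.003, 0.003]
force: [-0.1, -1.1, 1.6]
gripper_width: 85.6
gripper_force: 0.0
```

Run:
```python
from h import *
c=cam('top'); P=cloud(c); np.savez('top1.npz',**c); save(c,'top1.png',(200,90,420,270),3.6)
X,Y,Z=np.moveaxis(P,2,0)
img=c['img'].astype(int)
m=(Z>71)&(Z<80)&(X>430)&(X<590)&(Y<120)&(Y>-250)&(img.min(2)>60)
k,l,s,_=cv2.connectedComponentsWithStats(m.astype(np.uint8)); i=1+s[1:,4].argmax(); q=P[l==i]
print('cover',cv2.minAreaRect(q[:,:2].astype(np.float32)),np.median(q[:,2]),len(q))
m=(Z>95)&(Z<115)&(X>430)&(X<590)&(Y<120)&(Y>-250); q=P[m]
print('bar',cv2.minAreaRect(q[:,:2].astype(np.float32)),q.mean(0),len(q))
go([508,-59,300],84.4)
```

```text
cover ((502.3731994628906, -112.5713882446289), (132.810302734375, 120.38418579101562), 84.54505920410156) 75.14093167499595 1846
bar ((505.57794189453125, -71.86402893066406), (34.38056564331055, 14.275900840759277), 88.43611907958984) [505.75846762 -71.52536664 106.80101513] 78
t 7.73 pos [655.2  91.5 282.3] a 97.5 z [ 0.007  0.001 -1.   ] q [ 0.14  0.4   0.41  1.57 -0.    1.58] F [-0.6 -0.2 -0.1] w 85.3
 shift [-1.3   -1.655 -0.188]  turn 0.1092
```

View pics/top1.png

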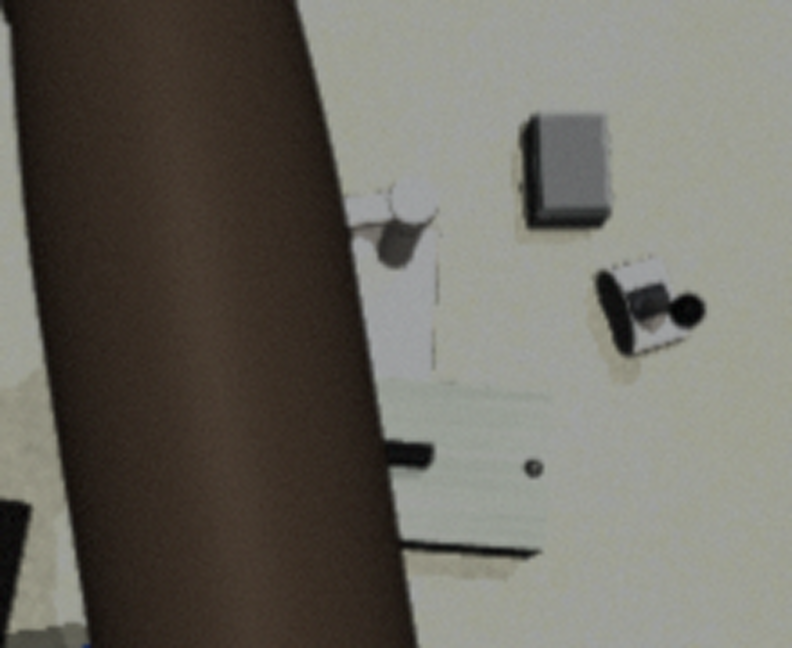

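Request:
carry_out:
  motion:
    - [[-0.1625,-0.207,0],[0,0,0]]
    - [[-0.1625,-0.207,0],[0,0,0]]
    - [[-0.1625,-0.207,0],[0,0,0]]
    - [[-0.1625,-0.207,0],[0,0,0]]
    - [[-0.1625,-0.207,0],[0,0,0]]
    - [[-0.1625,-0.207,0],[0,0,0]]
    - [[-0.1625,-0.207,0],[0,0,0]]
    - [[-0.1625,-0.207,0],[0,0,0]]
    - [[0,0,0],[0,0,0.0546]]
    - [[0,0,0],[0,0,0.0546]]
    - [[0,0,0.3],[0,0,0]]
    - [[0,0,0.3],[0,0,0]]
    - [[0,0,0.3],[0,0,0]]
    - [[0,0,0],[0,0,0]]
    - [[0,0,0],[0,0,0]]

```text
time_s: 8.98
position: [505.3, -59.0, 186.8]
tool_rot: [0.741, 0.672, -0.001, -0.002]
force: [-0.1, -0.1, 0.6]
gripper_width: 85.4
gripper_force: 0.0
```

Run:
```python
from h import *
c=cam('wrist'); P=cloud(c); X,Y,Z=np.moveaxis(P,2,0)
m=(Z>98)&(Z<116)&(X>430)&(X<590)&(Y<20)&(Y>-150); q=P[m]
if len(q): print('bar',cv2.minAreaRect(q[:,:2].astype(np.float32)),q.mean(0),len(q))
save(c,'w1.png')
go([507.5,-59,91],84.4)
```

```text
bar ((506.5209045410156, -59.39069747924805), (59.43168640136719, 13.7316312789917), 84.07915496826172) [506.52915953 -57.46014635 106.11600814] 1607
t 9.03 pos [506.6 -59.1 188.7] a 84.4 z [-0.001  0.    -1.   ] q [-0.12  0.1  -0.18  1.29  0.    1.55] F [ 0.2  1.4 -0.6] w 85.2
 shift [0.002 0.01  0.977]  turn -0.0000
```

The crop shows the lamp arm swung to the left, starting at the post (410,200), with the bar handle at (410,455) free. The wrist depth puts the bar at (506.5,-59.4), directly under the jaws.

Request:
carry_out:
  motion:
    - [[0,0,0.16],[0,0,0]]
    - [[0,0,0.16],[0,0,0]]
    - [[0,0,0.16],[0,0,0]]
    - [[0,0,0.16],[0,0,0]]
    - [[0,0,0.16],[0,0,0]]
    - [[0,0,0.16],[0,0,0]]
    - [[0,0,0],[0,0,0]]
    - [[0,0,0],[0,0,0]]
    - [[0,0,0],[0,0,0]]
    - [[0,0,0],[0,0,0]]

```text
time_s: 9.87
position: [508.1, -59.3, 94.3]
tool_rot: [0.741, 0.672, 0.001, 0.001]
force: [0.5, -0.7, 0.3]
gripper_width: 85.5
gripper_force: 0.0
```

Request:
carry_out:
  motion:
    - [[0,0,0],[0,0,0]]
    - [[0,0,0],[0,0,0]]
    - [[0,0,0],[0,0,0]]
    - [[0,0,0],[0,0,0]]
    - [[0,0,0],[0,0,0]]
    - [[0,0,0],[0,0,0]]
    - [[0,0,0],[0,0,0]]
    - [[0,0,0],[0,0,0]]
    - [[0,0,0],[0,0,0]]
    - [[0,0,0],[0,0,0]]
    - [[0,0,0],[0,0,0]]
    - [[0,0,0],[0,0,0]]
  fingers: 1
  squeeze: 90

```text
time_s: 10.87
position: [506.9, -59.2, 92.5]
tool_rot: [0.741, 0.672, 0.0, 0.0]
force: [-1.6, -0.2, 5.2]
gripper_width: 12.7
gripper_force: 88.6
```

Run:
```python
from h import *
go([440,-335,150],84.4)
```

```text
t 10.87 pos [506.9 -59.2  92.5] a 84.4 z [ 0. -0. -1.] q [-0.12  0.14 -0.35  1.08 -0.    1.55] F [-1.6 -0.2  5.2] w 12.7
 shift [-2.811 -0.396 -0.575]  turn -0.0000
```

Request:
carry_out:
  motion:
    - [[0,0,-0.05],[0,0,0]]
    - [[0,0,-0.05],[0,0,0]]
    - [[0,0,-0.1],[0,0,0]]
    - [[0,0,-0.1],[0,0,0]]
    - [[0,0,-0.1],[0,0,0]]
    - [[0,0,-0.1],[0,0,0]]
    - [[0,0,-0.1],[0,0,0]]
    - [[0,0,0],[0,0,0]]
    - [[0,0,0],[0,0,0]]
    - [[0,0,0],[0,0,0]]

```text
time_s: 11.7
position: [506.6, -59.1, 152.1]
tool_rot: [0.741, 0.672, -0.0, -0.0]
force: [0.3, -0.2, -3.6]
gripper_width: 12.5
gripper_force: 87.9
```

Request:
carry_out:
  motion:
    - [[-0.1,-0.014,0],[0,0,0]]
    - [[-0.18,-0.026,0],[0,0,0]]
    - [[-0.18,-0.026,0],[0,0,0]]
    - [[-0.18,-0.026,0],[0,0,0]]
    - [[-0.18,-0.026,0],[0,0,0]]
    - [[-0.18,-0.026,0],[0,0,0]]
    - [[-0.18,-0.026,0],[0,0,0]]
    - [[-0.18,-0.026,0],[0,0,0]]
    - [[-0.18,-0.026,0],[0,0,0]]
    - [[-0.18,-0.026,0],[0,0,0]]
    - [[-0.18,-0.026,0],[0,0,0]]
    - [[-0.18,-0.026,0],[0,0,0]]
    - [[-0.18,-0.026,0],[0,0,0]]
    - [[-0.18,-0.026,0],[0,0,0]]
    - [[-0.18,-0.026,0],[0,0,0]]
    - [[-0.18,-0.026,0],[0,0,0]]
    - [[0,0,0],[0,0,0]]
    - [[0,0,0],[0,0,0]]
    - [[0,0,0],[0,0,0]]

```text
time_s: 13.28
position: [438.6, -333.7, 151.7]
tool_rot: [0.741, 0.672, -0.0, -0.001]
force: [-0.4, 0.5, -3.3]
gripper_width: 12.4
gripper_force: 87.9
```

Run:
```python
from h import *
c=cam('scene'); save(c,'s2.png',(60,120,380,340),2.4)
go([440,-335,25],84.4)
```

```text
t 13.33 pos [ 438.9 -333.5  151.9] a 84.4 z [-0.001  0.001 -1.   ] q [-0.65  0.19 -0.16  1.22  0.    1.02] F [ 0.3  0.1 -2.8] w 12.5
 shift [-0.015  0.014  1.269]  turn 0.0000
```

View pics/s2.png

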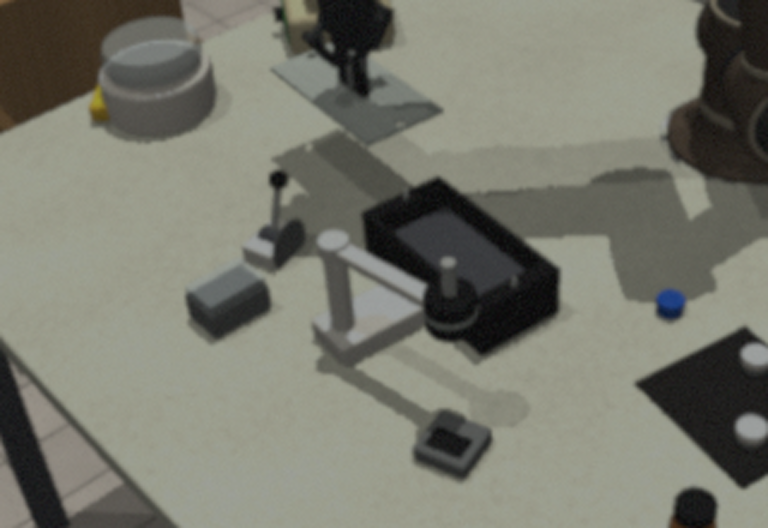

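The scene crop shows the cover held level at (355,95), the open chamber at (460,250) and the lamp aside at (450,300). Both dishes are still on the mat. Lowering the cover.

Request:
carry_out:
  motion:
    - [[0,0,0.15],[0,0,0]]
    - [[0,0,0.2],[0,0,0]]
    - [[0,0,0.2],[0,0,0]]
    - [[0,0,0.2],[0,0,0]]
    - [[0,0,0.2],[0,0,0]]
    - [[0,0,0.1],[0,0,0]]
    - [[0,0,0.08],[0,0,0]]
    - [[0,0,0.05],[0,0,0]]
    - [[0,0,0.03],[0,0,0]]
    - [[0,0,0.03],[0,0,0]]
    - [[0,0,0.02],[0,0,0]]
    - [[0,0,0.02],[0,0,0]]
    - [[0,0,0.01],[0,0,0]]
    - [[0,0,0],[0,0,0]]
    - [[0,0,0],[0,0,0]]
    - [[0,0,0],[0,0,0]]

```text
time_s: 14.67
position: [439.3, -334.0, 23.5]
tool_rot: [0.741, 0.672, 0.0, 0.0]
force: [-0.2, 1.4, -2.3]
gripper_width: 12.6
gripper_force: 87.9
```

Request:
carry_out:
  motion:
    - [[0,0,0.01],[0,0,0]]
    - [[0,0,0.01],[0,0,0]]
    - [[0,0,0],[0,0,0]]
    - [[0,0,0],[0,0,0]]
    - [[0,0,0],[0,0,0]]

```text
time_s: 15.08
position: [439.4, -334.1, 22.5]
tool_rot: [0.741, 0.672, 0.0, 0.001]
force: [-2.2, 1.8, 6.6]
gripper_width: 12.4
gripper_force: 89.3
```

Request:
carry_out:
  motion:
    - [[0,0,0],[0,0,0]]
    - [[0,0,0],[0,0,0]]
    - [[0,0,0],[0,0,0]]
    - [[0,0,0],[0,0,0]]
    - [[0,0,0],[0,0,0]]
    - [[0,0,0],[0,0,0]]
    - [[0,0,0],[0,0,0]]
    - [[0,0,-0.2],[0,0,0]]
    - [[0,0,-0.35],[0,0,0]]
    - [[0,0,-0.4],[0,0,0]]
    - [[0,0,-0.4],[0,0,0]]
    - [[0,0,0],[0,0,0]]
    - [[0,0,0],[0,0,0]]
  fingers: -1
  squeeze: 30

```text
time_s: 16.17
position: [440.6, -334.9, 159.3]
tool_rot: [0.741, 0.672, 0.001, 0.003]
force: [-0.4, -0.0, -1.2]
gripper_width: 85.3
gripper_force: 0.0
```

Run:
```python
from h import *
c=cam('scene'); P=cloud(c); X,Y,Z=np.moveaxis(P,2,0); img=c['img']
m=(Z>16)&(Z<32)&(X>320)&(X<560)&(Y>180)&(Y<460)
k,l,s,ce=cv2.connectedComponentsWithStats(m.astype(np.uint8))
for i in range(1,k):
    if s[i,4]>15: print('disc',s[i,4],img[l==i].mean(0).round(),np.median(P[l==i],0).round(1))
m=(Z<60)&(Z>30)&(X>430)&(X<600)&(Y<70)&(Y>-190); print('floor z',np.median(P[m],0))
go([465,359,165],84.4)
```

```text
disc 118 [129. 131. 129.] [371.7 293.8  24.1]
disc 128 [135. 137. 135.] [464.1 357.3  23.7]
floor z [495.92417781 -73.65391903  43.17472331]
t 16.22 pos [ 439.7 -334.2  157.2] a 84.4 z [ 0.002 -0.001 -1.   ] q [-0.65  0.19 -0.15  1.23  0.    1.02] F [ 0.1 -0.4 -0.6] w 85.4
 shift [ 6.923 -0.425 -0.087]  turn -0.0000
```

Request:
carry_out:
  motion:
    - [[0.346,-0.021,-0.01],[0,0,0]]
    - [[0.346,-0.021,-0.01],[0,0,0]]
    - [[0.346,-0.021,-0.01],[0,0,0]]
    - [[0.346,-0.021,-0.01],[0,0,0]]
    - [[0.346,-0.021,-0.01],[0,0,0]]
    - [[0.346,-0.021,-0.01],[0,0,0]]
    - [[0.346,-0.021,-0.01],[0,0,0]]
    - [[0.346,-0.021,-0.01],[0,0,0]]
    - [[0.346,-0.021,-0.01],[0,0,0]]
    - [[0.346,-0.021,-0.01],[0,0,0]]
    - [[0.346,-0.021,0],[0,0,0]]
    - [[0.346,-0.021,0],[0,0,0]]
    - [[0.346,-0.021,0],[0,0,0]]
    - [[0.346,-0.021,0],[0,0,0]]
    - [[0.346,-0.021,0],[0,0,0]]
    - [[0.346,-0.021,0],[0,0,0]]
    - [[0.346,-0.021,0],[0,0,0]]
    - [[0.346,-0.021,0],[0,0,0]]
    - [[0.346,-0.021,0],[0,0,0]]
    - [[0.346,-0.021,0],[0,0,0]]

```text
time_s: 17.88
position: [463.9, 360.1, 164.1]
tool_rot: [0.741, 0.672, -0.002, -0.0]
force: [1.2, 0.6, 0.7]
gripper_width: 85.4
gripper_force: 0.0
```

Request:
carry_out:
  motion:
    - [[0,0,0.2],[0,0,0]]
    - [[0,0,0.2],[0,0,0]]
    - [[0,0,0],[0,0,0]]
    - [[0,0,0],[0,0,0]]
    - [[0,0,0],[0,0,0]]
    - [[0,0,0],[0,0,0]]

```text
time_s: 18.38
position: [465.4, 358.8, 127.2]
tool_rot: [0.741, 0.671, 0.001, 0.0]
force: [-0.7, -1.0, 0.7]
gripper_width: 85.4
gripper_force: 0.0
```

```bash
cat >> h.py <<'E'
def discs(c):
    P=cloud(c); Z=P[...,2]; m=(Z>17)&(Z<32)&(P[...,0]>250)&(P[...,0]<650)&(P[...,1]>120)
    k,l,s,ce=cv2.connectedComponentsWithStats(m.astype(np.uint8))
    for i in range(1,k):
        if s[i,4]>300:
            q=P[l==i]; (x,y),r=cv2.minEnclosingCircle(q[:,:2].astype(np.float32)); print('disc',s[i,4],c['img'][l==i].mean(0).round(),'circ',round(x,1),round(y,1),round(r,1),'mean',q.mean(0).round(1))
E
python3 - <<'E'
from h import *
c=cam('wrist'); discs(c); save(c,'w2.png',f=1.2)
go([464,358.5,18],84.4)
E
```

```text
disc 742 [65. 41. 19.] circ 617.8 401.7 24.1 mean [601.6 405.8  24.7]
disc 1616 [178. 174. 167.] circ 463.3 358.7 17.9 mean [463.4 359.5  23.2]
disc 1404 [115.  69.  37.] circ 271.7 327.5 18.5 mean [272.7 327.7  19.3]
t 18.43 pos [465.6 358.8 127.5] a 84.4 z [ 0.001  0.001 -1.   ] q [ 0.66  0.26 -0.12  1.18 -0.    2.33] F [-0.5 -0.1 -0. ] w 85.7
 shift [-0.006 -0.017  1.095]  turn -0.0004
```

View pics/w2.png

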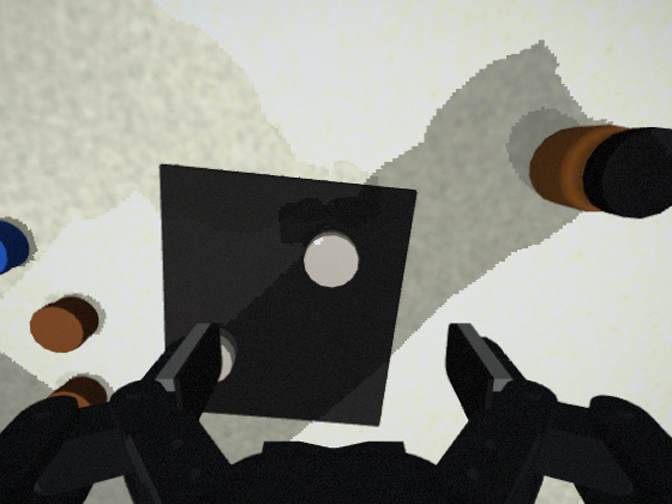

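This wrist view serves as the enlarged crop. Candidates are the white disc on the mat at (331,260), a second white one at (228,358), and brown and blue discs at (60,325) and (10,245). Only the white ones match the description. Grasping the first.

Request:
carry_out:
  motion:
    - [[-0.003,-0.02,0.2],[0,0,0]]
    - [[0,0,0.2],[0,0,0]]
    - [[0,0,0.2],[0,0,0]]
    - [[0,0,0.2],[0,0,0]]
    - [[0,0,0.15],[0,0,0]]
    - [[0,0,0.1],[0,0,0]]
    - [[0,0,0.045],[0,0,0]]
    - [[0,0,0],[0,0,0]]
    - [[0,0,0],[0,0,0]]
    - [[0,0,0],[0,0,0]]

```text
time_s: 19.27
position: [463.7, 359.4, 18.1]
tool_rot: [0.741, 0.672, 0.001, 0.0]
force: [0.4, -0.6, -0.3]
gripper_width: 85.4
gripper_force: 0.0
```

Request:
carry_out:
  motion:
    - [[0,0,0],[0,0,0]]
    - [[0,0,0],[0,0,0]]
    - [[0,0,0],[0,0,0]]
    - [[0,0,0],[0,0,0]]
    - [[0,0,0],[0,0,0]]
    - [[0,0,0],[0,0,0]]
    - [[0,0,0],[0,0,0]]
    - [[0,0,0],[0,0,0]]
    - [[0,0,0],[0,0,0]]
  fingers: 1
  squeeze: 30

```text
time_s: 20.02
position: [463.2, 359.0, 17.2]
tool_rot: [0.741, 0.672, 0.0, -0.0]
force: [0.3, -0.4, 5.2]
gripper_width: 34.9
gripper_force: 30.0
```

Request:
carry_out:
  motion:
    - [[0,0,-0.1],[0,0,0]]
    - [[0,0,-0.2],[0,0,0]]
    - [[0,0,-0.3],[0,0,0]]
    - [[0,0,-0.3],[0,0,0]]
    - [[0,0,-0.3],[0,0,0]]
    - [[0,0,0],[0,0,0]]
    - [[0,0,0],[0,0,0]]

```text
time_s: 20.6
position: [464.0, 359.6, 139.1]
tool_rot: [0.741, 0.672, 0.002, 0.0]
force: [-0.5, -0.3, -0.9]
gripper_width: 34.6
gripper_force: 30.0
```

Run:
```python
from h import *
# imager from cover: centre (507.5,-59), y axis dir 84.4deg
c=np.array([507.,-59.]); y=np.array([np.cos(np.radians(84.4)),np.sin(np.radians(84.4))])
p=c+55*y; print(p,c-45*y); go([*p,140],84.4)
```

```text
[512.36705949  -4.262493  ] [ 502.60876951 -103.785233  ]
t 20.6 pos [464.  359.6 139.1] a 84.4 z [ 0.003  0.003 -1.   ] q [ 0.66  0.26 -0.11  1.2  -0.    2.33] F [-0.5 -0.3 -0.9] w 34.6
 shift [-3.574  0.837 -0.016]  turn -0.0001
```

Request:
carry_out:
  motion:
    - [[-0.2624,0.0598,0],[0,0,0]]
    - [[-0.2624,0.0598,0],[0,0,0]]
    - [[-0.2624,0.0598,0],[0,0,0]]
    - [[-0.2624,0.0598,0],[0,0,0]]
    - [[-0.2624,0.0598,0],[0,0,0]]
    - [[-0.2624,0.0598,0],[0,0,0]]
    - [[-0.2624,0.0598,0],[0,0,0]]
    - [[-0.2624,0.0598,0],[0,0,0]]
    - [[-0.2624,0.0598,0],[0,0,0]]
    - [[-0.2624,0.0598,0],[0,0,0]]
    - [[-0.2624,0.0598,0],[0,0,0]]
    - [[-0.2624,0.0598,0],[0,0,0]]
    - [[-0.2624,0.0598,0],[0,0,0]]
    - [[-0.2624,0.0598,0],[0,0,0]]
    - [[0,0,0],[0,0,0]]
    - [[0,0,0],[0,0,0]]
    - [[0,0,0],[0,0,0]]
    - [[0,0,0],[0,0,0]]

```text
time_s: 22.1
position: [509.9, -14.1, 136.1]
tool_rot: [0.74, 0.672, -0.0, -0.001]
force: [0.1, -0.1, -0.3]
gripper_width: 34.7
gripper_force: 30.0
```

Run:
```python
from h import *
c=cam('wrist'); P=cloud(c); X,Y,Z=np.moveaxis(P,2,0)
m=(Z>30)&(Z<50)&(X>430)&(X<590)&(Y<80)&(Y>-180); q=P[m]; print('floor',cv2.minAreaRect(q[:,:2].astype(np.float32)),np.median(q[:,2]))
save(c,'w3.png',f=1.2)
c=cam('scene');discs(c)
go([511.4,-14.2,53.5],84.4)
```

```text
floor ((522.4236450195312, -58.67582702636719), (191.14022827148438, 134.87680053710938), 89.34928894042969) 40.142507127732806
t 22.2 pos [510.2 -14.  136.5] a 84.5 z [-0.001  0.    -1.   ] q [-0.03  0.12 -0.28  1.17  0.    1.64] F [ 0.3  0.1 -0.5] w 34.8
 shift [-0.001  0.013  0.83 ]  turn 0.0007
```

View pics/w3.png

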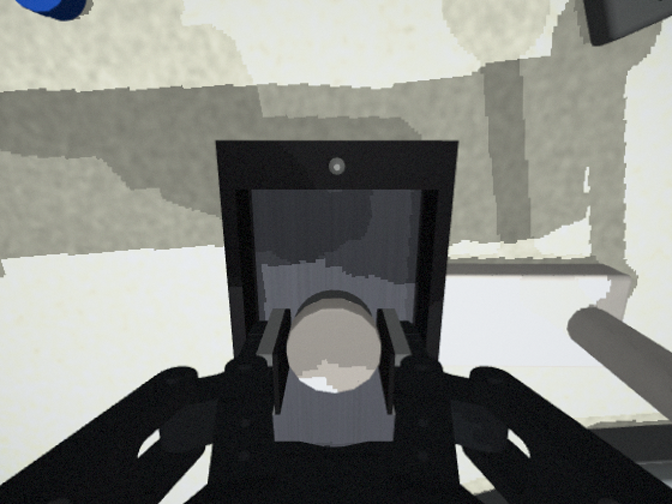

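The dish is held at (333,348), centred between the chamber walls at x = 245 and 420, and the lamp is clear. Lowering, with only a partial opening.

Request:
carry_out:
  motion:
    - [[0,0.005,0.15],[0,0,0]]
    - [[0,0,0.2],[0,0,0]]
    - [[0,0,0.2],[0,0,0]]
    - [[0,0,0.1],[0,0,0]]
    - [[0,0,0.08],[0,0,0]]
    - [[0,0,0.05],[0,0,0]]
    - [[0,0,0.03],[0,0,0]]
    - [[0,0,0.02],[0,0,0]]
    - [[0,0,0],[0,0,0]]
    - [[0,0,0],[0,0,0]]
    - [[0,0,0],[0,0,0]]

```text
time_s: 23.12
position: [511.4, -15.0, 54.4]
tool_rot: [0.741, 0.672, 0.0, 0.0]
force: [0.6, 0.2, -0.6]
gripper_width: 34.6
gripper_force: 30.0
```

Request:
carry_out:
  motion:
    - [[0,0,0],[0,0,0]]
    - [[0,0,0],[0,0,0]]
    - [[0,0,0],[0,0,0]]
    - [[0,0,0],[0,0,0]]
    - [[0,0,0],[0,0,0]]
  fingers: -0.2

```text
time_s: 23.53
position: [511.0, -15.0, 53.9]
tool_rot: [0.741, 0.672, 0.0, 0.0]
force: [-0.3, -0.3, 0.2]
gripper_width: 51.3
gripper_force: 0.0
```

Request:
carry_out:
  motion:
    - [[0,0,-0.1],[0,0,0]]
    - [[0,0,-0.3],[0,0,0]]
    - [[0,0,-0.3],[0,0,0]]
    - [[0,0,-0.3],[0,0,0]]
    - [[0,0,0],[0,0,0]]
    - [[0,0,0],[0,0,0]]

```text
time_s: 24.03
position: [512.3, -15.1, 156.4]
tool_rot: [0.741, 0.672, 0.002, 0.002]
force: [0.6, 0.6, 0.1]
gripper_width: 51.4
gripper_force: 0.0
```

```bash
cat >> h.py <<'E'
def floor(c):
    P=cloud(c); X,Y,Z=np.moveaxis(P,2,0); m=(Z>54)&(Z<66)&(X>440)&(X<575)&(Y<45)&(Y>-160)&(c['img'].min(2)>60)
    k,l,s,ce=cv2.connectedComponentsWithStats(m.astype(np.uint8))
    for i in range(1,k):
        if s[i,4]>30: print('inbox',s[i,4],P[l==i].mean(0).round(1),np.ptp(P[l==i],0).round())
E
python3 - <<'E'
from h import *
floor(cam('wrist')); c=cam('scene'); floor(c)
P=cloud(c); X,Y,Z=np.moveaxis(P,2,0)
m=(Z>16)&(Z<32)&(X>320)&(X<560)&(Y>180)&(Y<460)
k,l,s,ce=cv2.connectedComponentsWithStats(m.astype(np.uint8))
for i in range(1,k):
    if s[i,4]>15: print('disc',s[i,4],c['img'][l==i].mean(0).round(),np.median(P[l==i],0).round(1))
go([371.5,293.3,130],84.4)
E
```

```text
inbox 1688 [511.  -14.5  59.3] [35. 35.  8.]
inbox 96 [510.6 -15.9  60.5] [36. 37. 11.]
disc 121 [136. 138. 136.] [371.5 293.8  24.2]
t 24.13 pos [510.7 -15.  153.6] a 84.4 z [-0.  0. -1.] q [-0.03  0.11 -0.25  1.21  0.    1.64] F [-0.3  0.4 -0.1] w 51.2
 shift [ 2.932 -1.686  0.236]  turn -0.0000
```

Dish 1 stands at the chamber's +45 spot, z 60. Now the second dish.

Request:
carry_out:
  motion:
    - [[0.2443,-0.1405,0],[0,0,0]]
    - [[0.2443,-0.1405,0],[0,0,0]]
    - [[0.2443,-0.1405,0],[0,0,0]]
    - [[0.2443,-0.1405,0],[0,0,0]]
    - [[0.2443,-0.1405,0],[0,0,0]]
    - [[0.2443,-0.1405,0],[0,0,0]]
    - [[0.2443,-0.1405,0],[0,0,0]]
    - [[0.2443,-0.1405,0],[0,0,0]]
    - [[0.2443,-0.1405,0],[0,0,0]]
    - [[0.2443,-0.1405,0],[0,0,0]]
    - [[0.2443,-0.1405,0],[0,0,0]]
    - [[0.2443,-0.1405,0],[0,0,0]]
    - [[0,0,0.23],[0,0,0]]
    - [[0,0,0],[0,0,0]]
    - [[0,0,0],[0,0,0]]
    - [[0,0,0],[0,0,0]]
  fingers: -1

```text
time_s: 25.47
position: [371.5, 292.4, 130.5]
tool_rot: [0.741, 0.671, -0.001, 0.0]
force: [1.0, -0.4, 0.9]
gripper_width: 85.5
gripper_force: 0.0
```

Run:
```python
from h import *
discs(cam('wrist'))
go([371.5,293.3,17.5],84.4)
```

```text
disc 399 [ 36.  83. 178.] circ 250.7 385.9 14.3 mean [253.5 385.8  19.1]
disc 1669 [132.  83.  48.] circ 271.8 326.8 18.1 mean [272.2 327.2  19.4]
disc 1588 [196. 191. 184.] circ 369.3 294.4 18.0 mean [369.5 295.3  23.2]
disc 1084 [133.  81.  45.] circ 260.8 261.8 17.9 mean [262.7 263.4  19.2]
disc 1019 [ 37.  88. 191.] circ 362.1 160.5 18.5 mean [361.7 161.3  19.4]
t 25.52 pos [372.  292.6 131. ] a 84.3 z [-0. -0. -1.] q [ 0.67  0.05 -0.36  1.15 -0.    2.34] F [-0.5  0.1  0.2] w 85.6
 shift [ 0.007 -0.005  1.135]  turn -0.0005
```

Request:
carry_out:
  motion:
    - [[0.012,-0.02,0.2],[0,0,0]]
    - [[0,0,0.2],[0,0,0]]
    - [[0,0,0.2],[0,0,0]]
    - [[0,0,0.2],[0,0,0]]
    - [[0,0,0.15],[0,0,0]]
    - [[0,0,0.1],[0,0,0]]
    - [[0,0,0.085],[0,0,0]]
    - [[0,0,0],[0,0,0]]
    - [[0,0,0],[0,0,0]]
    - [[0,0,0],[0,0,0]]

```text
time_s: 26.35
position: [370.6, 295.0, 18.3]
tool_rot: [0.741, 0.672, 0.001, 0.0]
force: [-0.4, 0.6, -0.5]
gripper_width: 85.8
gripper_force: 0.0
```

Request:
carry_out:
  motion:
    - [[0,0,0],[0,0,0]]
    - [[0,0,0],[0,0,0]]
    - [[0,0,0],[0,0,0]]
    - [[0,0,0],[0,0,0]]
    - [[0,0,0],[0,0,0]]
    - [[0,0,0],[0,0,0]]
    - [[0,0,0],[0,0,0]]
    - [[0,0,0],[0,0,0]]
    - [[0,0,0],[0,0,0]]
  fingers: 1
  squeeze: 30

```text
time_s: 27.1
position: [370.1, 294.8, 17.8]
tool_rot: [0.741, 0.672, 0.0, -0.0]
force: [-0.8, -0.6, 5.8]
gripper_width: 34.6
gripper_force: 29.9
```

Request:
carry_out:
  motion:
    - [[0,0,-0.1],[0,0,0]]
    - [[0,0,-0.2],[0,0,0]]
    - [[0,0,-0.3],[0,0,0]]
    - [[0,0,-0.3],[0,0,0]]
    - [[0,0,-0.3],[0,0,0]]
    - [[0,0,0],[0,0,0]]
    - [[0,0,0],[0,0,0]]

```text
time_s: 27.68
position: [370.9, 295.4, 139.5]
tool_rot: [0.741, 0.672, 0.002, 0.0]
force: [0.3, 0.2, 0.1]
gripper_width: 34.6
gripper_force: 30.0
```

Run:
```python
from h import *
go([502.6,-103.8,140],84.4)
```

```text
t 27.68 pos [370.9 295.4 139.5] a 84.4 z [ 0.003  0.003 -1.   ] q [ 0.67  0.05 -0.35  1.17  0.    2.34] F [0.3 0.2 0.1] w 34.6
 shift [-3.845  1.701 -0.011]  turn -0.0000
```

Request:
carry_out:
  motion:
    - [[-0.24,0.1063,0],[0,0,0]]
    - [[-0.24,0.1063,0],[0,0,0]]
    - [[-0.24,0.1063,0],[0,0,0]]
    - [[-0.24,0.1063,0],[0,0,0]]
    - [[-0.24,0.1063,0],[0,0,0]]
    - [[-0.24,0.1063,0],[0,0,0]]
    - [[-0.24,0.1063,0],[0,0,0]]
    - [[-0.24,0.1063,0],[0,0,0]]
    - [[-0.24,0.1063,0],[0,0,0]]
    - [[-0.24,0.1063,0],[0,0,0]]
    - [[-0.24,0.1063,0],[0,0,0]]
    - [[-0.24,0.1063,0],[0,0,0]]
    - [[-0.24,0.1063,0],[0,0,0]]
    - [[-0.24,0.1063,0],[0,0,0]]
    - [[-0.24,0.1063,0],[0,0,0]]
    - [[-0.24,0.1063,0],[0,0,0]]
    - [[0,0,0],[0,0,0]]
    - [[0,0,0],[0,0,0]]
    - [[0,0,0],[0,0,0]]
    - [[0,0,0],[0,0,0]]

```text
time_s: 29.35
position: [500.9, -103.3, 136.7]
tool_rot: [0.741, 0.672, -0.0, -0.001]
force: [-0.2, -0.2, -1.0]
gripper_width: 34.6
gripper_force: 30.1
```

Run:
```python
from h import *
floor(cam('wrist'))
go([502.6,-103.8,54],84.4)
```

```text
inbox 2822 [510.9 -15.4  59.4] [35. 36.  5.]
t 29.4 pos [ 501.1 -103.2  136.9] a 84.5 z [-0.001  0.    -1.   ] q [-0.2   0.12 -0.27  1.17  0.    1.46] F [-0.5 -0.1  0.1] w 34.8
 shift [-0.005  0.016  0.829]  turn 0.0006
```

Request:
carry_out:
  motion:
    - [[0,0.01,0.15],[0,0,0]]
    - [[0,0,0.2],[0,0,0]]
    - [[0,0,0.2],[0,0,0]]
    - [[0,0,0.1],[0,0,0]]
    - [[0,0,0.08],[0,0,0]]
    - [[0,0,0.05],[0,0,0]]
    - [[0,0,0.03],[0,0,0]]
    - [[0,0,0.02],[0,0,0]]
    - [[0,0,0],[0,0,0]]
    - [[0,0,0],[0,0,0]]
    - [[0,0,0],[0,0,0]]

```text
time_s: 30.32
position: [503.1, -104.4, 54.9]
tool_rot: [0.741, 0.672, 0.0, 0.0]
force: [1.2, -0.2, -0.5]
gripper_width: 34.4
gripper_force: 30.1
```

Request:
carry_out:
  motion:
    - [[0,0,0],[0,0,0]]
    - [[0,0,0],[0,0,0]]
    - [[0,0,0],[0,0,0]]
    - [[0,0,0],[0,0,0]]
    - [[0,0,0],[0,0,0]]
  fingers: -0.2

```text
time_s: 30.73
position: [502.7, -104.3, 54.3]
tool_rot: [0.741, 0.672, 0.0, 0.0]
force: [1.0, -0.5, -0.6]
gripper_width: 51.4
gripper_force: 0.0
```

Request:
carry_out:
  motion:
    - [[0,0,-0.1],[0,0,0]]
    - [[0,0,-0.3],[0,0,0]]
    - [[0,0,-0.3],[0,0,0]]
    - [[0,0,-0.3],[0,0,0]]
    - [[0,0,0],[0,0,0]]
    - [[0,0,0],[0,0,0]]

```text
time_s: 31.23
position: [504.0, -104.6, 156.9]
tool_rot: [0.741, 0.672, 0.001, 0.002]
force: [0.5, 1.1, -0.2]
gripper_width: 51.5
gripper_force: 0.0
```

Run:
```python
from h import *
floor(cam('wrist')); c=cam('scene'); floor(c); save(c,'s3.png',(60,120,480,360),1.9)
c=cam('wrist'); save(c,'w4.png',f=1.2)
go([439.4,-334.1,150],84.4)
```

```text
inbox 2348 [510.9 -15.5  59.4] [35. 36.  5.]
inbox 1679 [ 502.6 -103.9   59.3] [35. 35.  7.]
inbox 92 [ 502.7 -104.1   60.7] [37. 41. 11.]
inbox 99 [511.2 -15.1  60.6] [37. 37. 12.]
t 31.38 pos [ 502.  -104.1  153.4] a 84.4 z [-0.002  0.    -1.   ] q [-0.2   0.12 -0.24  1.21 -0.    1.46] F [-0.2 -0.3 -0.6] w 51.2
 shift [-2.35  -0.398  0.035]  turn -0.0000
```

View pics/s3.png

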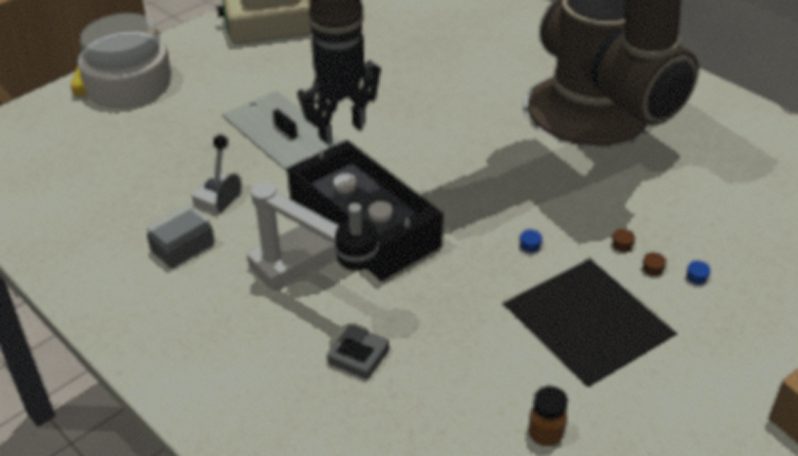

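The scene crop shows both dishes in the chamber at (344,183) and (380,212), the mat empty, and the cover flat at (275,120). Fetching the cover.

Request:
carry_out:
  motion:
    - [[-0.235,-0.04,0],[0,0,0]]
    - [[-0.235,-0.04,0],[0,0,0]]
    - [[-0.235,-0.04,0],[0,0,0]]
    - [[-0.235,-0.04,0],[0,0,0]]
    - [[-0.235,-0.04,0],[0,0,0]]
    - [[-0.235,-0.04,0],[0,0,0]]
    - [[-0.235,-0.04,0],[0,0,0]]
    - [[-0.235,-0.04,0],[0,0,0]]
    - [[-0.235,-0.04,0],[0,0,0]]
    - [[-0.235,-0.04,0],[0,0,0]]
    - [[0,0,0.2],[0,0,0]]
    - [[0,0,0.2],[0,0,0]]
    - [[0,0,0],[0,0,0]]
    - [[0,0,0],[0,0,0]]
    - [[0,0,0],[0,0,0]]
    - [[0,0,0],[0,0,0]]
  fingers: -1

```text
time_s: 32.72
position: [440.4, -334.2, 115.2]
tool_rot: [0.741, 0.672, 0.0, 0.001]
force: [0.1, 0.4, 0.3]
gripper_width: 85.4
gripper_force: 0.0
```

Run:
```python
from h import *
c=cam('wrist'); P=cloud(c); X,Y,Z=np.moveaxis(P,2,0)
m=(Z>28)&(Z<45)&(X>390)&(X<490)&(Y<-280)&(Y>-390); q=P[m]
print('bar',cv2.minAreaRect(q[:,:2].astype(np.float32)),q.mean(0),len(q))
go([439.4,-334.1,22],84.4)
```

```text
bar ((438.9017333984375, -334.2703552246094), (59.39356231689453, 13.96951675415039), 84.63325500488281) [ 439.12441348 -332.16770288   36.11305599] 1621
t 32.77 pos [ 440.5 -334.3  115.4] a 84.4 z [ 0.001 -0.001 -1.   ] q [-0.65  0.21 -0.22  1.14 -0.    1.02] F [ 0.1 -0.4  0.2] w 85.3
 shift [ 0.002 -0.012  0.934]  turn 0.0002
```

Request:
carry_out:
  motion:
    - [[0,-0.01,0.2],[0,0,0]]
    - [[0,0,0.2],[0,0,0]]
    - [[0,0,0.2],[0,0,0]]
    - [[0,0,0.15],[0,0,0]]
    - [[0,0,0.1],[0,0,0]]
    - [[0,0,0.075],[0,0,0]]
    - [[0,0,0],[0,0,0]]
    - [[0,0,0],[0,0,0]]
    - [[0,0,0],[0,0,0]]

```text
time_s: 33.52
position: [439.6, -334.6, 22.9]
tool_rot: [0.741, 0.672, 0.0, 0.001]
force: [-0.0, -0.6, 0.4]
gripper_width: 85.7
gripper_force: 0.0
```

Request:
carry_out:
  motion:
    - [[0,0,0],[0,0,0]]
    - [[0,0,0],[0,0,0]]
    - [[0,0,0],[0,0,0]]
    - [[0,0,0],[0,0,0]]
    - [[0,0,0],[0,0,0]]
    - [[0,0,0],[0,0,0]]
    - [[0,0,0],[0,0,0]]
    - [[0,0,0],[0,0,0]]
    - [[0,0,0],[0,0,0]]
    - [[0,0,0],[0,0,0]]
    - [[0,0,0],[0,0,0]]
    - [[0,0,0],[0,0,0]]
  fingers: 1
  squeeze: 90

```text
time_s: 34.52
position: [439.0, -334.2, 22.2]
tool_rot: [0.741, 0.672, 0.0, 0.0]
force: [-1.1, 1.4, 5.7]
gripper_width: 12.7
gripper_force: 88.8
```

Request:
carry_out:
  motion:
    - [[0,0,-0.05],[0,0,0]]
    - [[0,0,-0.1],[0,0,0]]
    - [[0,0,-0.2],[0,0,0]]
    - [[0,0,-0.2],[0,0,0]]
    - [[0,0,-0.2],[0,0,0]]
    - [[0,0,-0.2],[0,0,0]]
    - [[0,0,-0.2],[0,0,0]]
    - [[0,0,-0.1],[0,0,0]]
    - [[0,0,0],[0,0,0]]
    - [[0,0,0],[0,0,0]]

```text
time_s: 35.35
position: [439.0, -334.2, 146.7]
tool_rot: [0.741, 0.672, 0.0, 0.0]
force: [0.3, 0.8, -3.1]
gripper_width: 12.4
gripper_force: 87.9
```

Run:
```python
from h import *
go([506.9,-59.2,150],84.4)
```

```text
t 35.35 pos [ 439.  -334.2  146.7] a 84.4 z [ 0. -0. -1.] q [-0.65  0.19 -0.17  1.21 -0.    1.02] F [ 0.3  0.8 -3.1] w 12.4
 shift [ 2.803  0.408 -0.033]  turn -0.0000
```

Request:
carry_out:
  motion:
    - [[0.175,0.0255,0],[0,0,0]]
    - [[0.175,0.0255,0],[0,0,0]]
    - [[0.175,0.0255,0],[0,0,0]]
    - [[0.175,0.0255,0],[0,0,0]]
    - [[0.175,0.0255,0],[0,0,0]]
    - [[0.175,0.0255,0],[0,0,0]]
    - [[0.175,0.0255,0],[0,0,0]]
    - [[0.175,0.0255,0],[0,0,0]]
    - [[0.175,0.0255,0],[0,0,0]]
    - [[0.175,0.0255,0],[0,0,0]]
    - [[0.175,0.0255,0],[0,0,0]]
    - [[0.175,0.0255,0],[0,0,0]]
    - [[0.175,0.0255,0],[0,0,0]]
    - [[0.175,0.0255,0],[0,0,0]]
    - [[0.175,0.0255,0],[0,0,0]]
    - [[0.175,0.0255,0],[0,0,0]]
    - [[0,0,0],[0,0,0]]
    - [[0,0,0],[0,0,0]]
    - [[0,0,0],[0,0,0]]
    - [[0,0,0],[0,0,0]]

```text
time_s: 37.02
position: [506.3, -60.0, 146.1]
tool_rot: [0.741, 0.671, -0.001, -0.0]
force: [-0.8, 0.5, -1.8]
gripper_width: 12.5
gripper_force: 87.9
```

Run:
```python
from h import *
c=cam('scene'); floor(c); P=cloud(c)
c=cam('wrist'); P=cloud(c); X,Y,Z=np.moveaxis(P,2,0)
m=(Z>100)&(Z<140)&(c['img'].min(2)>60); q=P[m]; print('cover z spread',q.min(0) if len(q) else 0,q.max(0) if len(q) else 0)
save(c,'w5.png',f=1.2)
go([506.9,-59.2,98],84.4)
```

```text
cover z spread [ 442.84698595 -144.43902794  100.00037318] [669.10169047  63.98656401 138.57085865]
t 37.12 pos [506.5 -60.1 146.5] a 84.3 z [-0.001 -0.    -1.   ] q [-0.12  0.12 -0.26  1.19 -0.    1.55] F [-0.5  0.1 -3.5] w 12.3
 shift [0.009 0.003 0.485]  turn -0.0005
```

View pics/w5.png

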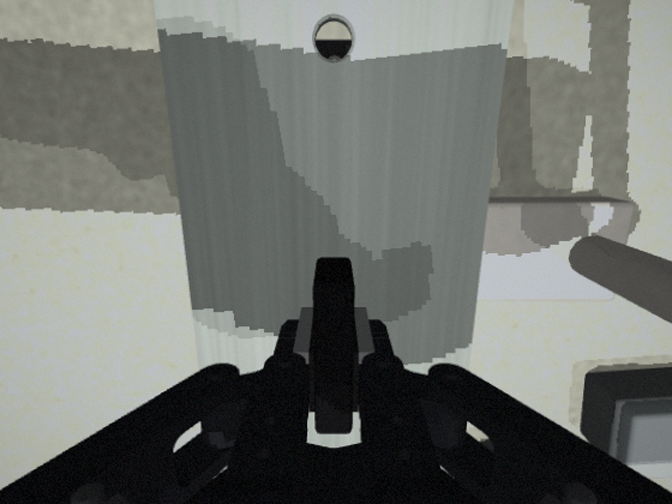

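The wrist view shows the cover held straight, with its far hole at (334,37). Lowering it to just above the pin tips, then slowly down.

Request:
carry_out:
  motion:
    - [[0.008,0.003,0.1],[0,0,-0.0005]]
    - [[0,0,0.1],[0,0,0]]
    - [[0,0,0.1],[0,0,0]]
    - [[0,0,0.05],[0,0,0]]
    - [[0,0,0.04],[0,0,0]]
    - [[0,0,0],[0,0,0]]
    - [[0,0,0],[0,0,0]]
    - [[0,0,0],[0,0,0]]
    - [[0,0,0],[0,0,0]]
    - [[0,0,0],[0,0,0]]

```text
time_s: 37.95
position: [507.5, -58.7, 108.3]
tool_rot: [0.74, 0.672, 0.0, 0.0]
force: [-0.5, 0.2, -2.6]
gripper_width: 12.2
gripper_force: 88.0
```

Run:
```python
from h import *
go([506.9,-59.2,98],84.4)
```

```text
t 37.95 pos [507.5 -58.7 108.3] a 84.5 z [ 0.001 -0.    -1.   ] q [-0.12  0.13 -0.33  1.11 -0.    1.55] F [-0.5  0.2 -2.6] w 12.2
 shift [-0.006 -0.006  0.103]  turn 0.0005
```

Request:
carry_out:
  motion:
    - [[-0.005,-0.006,0.02],[0,0,0.0005]]
    - [[0,0,0.02],[0,0,0]]
    - [[0,0,0.02],[0,0,0]]
    - [[0,0,0.02],[0,0,0]]
    - [[0,0,0.02],[0,0,0]]
    - [[0,0,0],[0,0,0]]
    - [[0,0,0],[0,0,0]]
    - [[0,0,0],[0,0,0]]

```text
time_s: 38.62
position: [506.6, -59.1, 97.8]
tool_rot: [0.741, 0.672, 0.0, -0.0]
force: [-0.2, -0.5, -2.2]
gripper_width: 12.4
gripper_force: 88.0
```

Request:
carry_out:
  motion:
    - [[0,0,0.02],[0,0,0]]
    - [[0,0,0.01],[0,0,0]]
    - [[0,0,0.01],[0,0,0]]
    - [[0,0,0.01],[0,0,0]]
    - [[0,0,0.01],[0,0,0]]
    - [[0,0,0],[0,0,0]]
    - [[0,0,0],[0,0,0]]
    - [[0,0,0],[0,0,0]]

```text
time_s: 39.28
position: [506.6, -59.1, 92.1]
tool_rot: [0.741, 0.672, 0.0, 0.0]
force: [-2.4, 0.2, 2.4]
gripper_width: 12.6
gripper_force: 88.4
```

Seated: underside ≈ 70 mm, and the contact force has flipped sign. Release.

Request:
carry_out:
  motion:
    - [[0,0,0],[0,0,0]]
    - [[0,0,0],[0,0,0]]
    - [[0,0,0],[0,0,0]]
    - [[0,0,0],[0,0,0]]
    - [[0,0,0],[0,0,0]]
    - [[0,0,0],[0,0,0]]
    - [[0,0,0],[0,0,0]]
    - [[0,0,-0.1],[0,0,0]]
    - [[0,0,-0.3],[0,0,0]]
    - [[0,0,-0.4],[0,0,0]]
    - [[0,0,-0.4],[0,0,0]]
    - [[0,0,-0.4],[0,0,0]]
    - [[0,0,-0.3],[0,0,0]]
    - [[0,0,0],[0,0,0]]
    - [[0,0,0],[0,0,0]]
  fingers: -1
  squeeze: 20

```text
time_s: 40.53
position: [507.5, -59.2, 284.6]
tool_rot: [0.741, 0.672, 0.002, 0.002]
force: [0.1, -0.5, -1.1]
gripper_width: 85.1
gripper_force: 0.0
```

Run:
```python
from h import *
c=cam('wrist'); P=cloud(c); X,Y,Z=np.moveaxis(P,2,0)
m=(Z>66)&(Z<95)&(c['img'].min(2)>60)&(X>440)&(X<580)&(Y>-180)&(Y<70); q=P[m]
A=np.c_[q[:,:2]-[507,-59],np.ones(len(q))]; print('plane',np.linalg.lstsq(A,q[:,2],rcond=None)[0],len(q))
c=cam('scene'); P=cloud(c); X,Y,Z=np.moveaxis(P,2,0)
m=(Z>180)&(Z<230)&(X>590)&(X<720)&(Y>40)&(Y<150); q=P[m]; print('handle',q.mean(0),len(q))
m=(Z>66)&(Z<95)&(c['img'].min(2)>60)&(X>440)&(X<570)&(Y>-180)&(Y<60); q=P[m]
A=np.c_[q[:,:2]-[507,-59],np.ones(len(q))]; print('plane',np.linalg.lstsq(A,q[:,2],rcond=None)[0],len(q),cv2.minAreaRect(q[:,:2].astype(np.float32)))
go([655.1,91.8,270],97.5)
```

```text
plane [4.47169117e-04 1.63375233e-04 7.44471424e+01] 22942
handle [656.07844905  94.43845518 201.22094322] 91
plane [-1.73178269e-03 -6.55965286e-04  7.65817186e+01] 1869 ((504.8009338378906, -60.505348205566406), (243.3791046142578, 124.93206024169922), 86.50031280517578)
t 40.63 pos [506.3 -59.1 281.4] a 84.4 z [-0.001  0.    -1.   ] q [-0.12  0.1   0.02  1.49  0.    1.55] F [ 0.3 -0.5 -0.1] w 85.5
 shift [1.647 1.333 0.114]  turn -0.1092
```

The cover is level, with its top at 74.5. Back to the lamp handle.

Request:
carry_out:
  motion:
    - [[0.206,0.1666,0],[0,0,0]]
    - [[0.206,0.1666,0],[0,0,0]]
    - [[0.206,0.1666,0],[0,0,0]]
    - [[0.206,0.1666,0],[0,0,0]]
    - [[0.206,0.1666,0],[0,0,0]]
    - [[0.206,0.1666,0],[0,0,0]]
    - [[0.206,0.1666,0],[0,0,0]]
    - [[0.206,0.1666,0],[0,0,0]]
    - [[0,0,0],[0,0,-0.0546]]
    - [[0,0,0],[0,0,-0.0546]]
    - [[0,0,0],[0,0,0]]
    - [[0,0,0],[0,0,0]]
    - [[0,0,0],[0,0,0]]
    - [[0,0,0],[0,0,0]]

```text
time_s: 41.8
position: [655.0, 91.6, 281.5]
tool_rot: [0.66, 0.751, -0.0, -0.0]
force: [0.6, 0.0, 0.4]
gripper_width: 85.2
gripper_force: 0.0
```

Run:
```python
from h import *
c=cam('wrist'); P=cloud(c); X,Y,Z=np.moveaxis(P,2,0)
m=(Z>180)&(Z<222)&(X>590)&(X<720)&(Y>40)&(Y<150); q=P[m]; print('handle',q.mean(0),len(q),cv2.minEnclosingCircle(q[q[:,2]>210][:,:2].astype(np.float32)))
go([655.1,91.8,198],97.5)
```

```text
handle [654.06270902  95.11447021 207.2299484 ] 684 ((654.4599609375, 92.49470520019531), 7.939668655395508)
t 41.85 pos [655.   91.5 281.8] a 97.4 z [-0. -0. -1.] q [ 0.14  0.41  0.42  1.58 -0.    1.58] F [-0.3 -0.3  0.1] w 85.0
 shift [0.003 0.001 0.838]  turn -0.0009
```

Request:
carry_out:
  motion:
    - [[0,0,0.12],[0,0,0]]
    - [[0,0,0.12],[0,0,0]]
    - [[0,0,0.12],[0,0,0]]
    - [[0,0,0.12],[0,0,0]]
    - [[0,0,0.12],[0,0,0]]
    - [[0,0,0.12],[0,0,0]]
    - [[0,0,0.12],[0,0,0]]
    - [[0,0,0],[0,0,0]]
    - [[0,0,0],[0,0,0]]

```text
time_s: 42.6
position: [654.8, 91.6, 197.6]
tool_rot: [0.66, 0.752, -0.0, -0.0]
force: [-0.5, 0.2, 0.8]
gripper_width: 85.6
gripper_force: 0.0
```

Request:
carry_out:
  motion:
    - [[0,0,0],[0,0,0]]
    - [[0,0,0],[0,0,0]]
    - [[0,0,0],[0,0,0]]
    - [[0,0,0],[0,0,0]]
    - [[0,0,0],[0,0,0]]
    - [[0,0,0],[0,0,0]]
    - [[0,0,0],[0,0,0]]
    - [[0,0,0],[0,0,0]]
    - [[0,0,0],[0,0,0]]
    - [[0,0,0],[0,0,0]]
  fingers: 1
  squeeze: 20

```text
time_s: 43.43
position: [655.4, 91.9, 198.1]
tool_rot: [0.659, 0.752, 0.0, 0.0]
force: [0.1, 0.2, 2.6]
gripper_width: 15.1
gripper_force: 20.9
```

Request:
carry_out:
  motion:
    - [[-0.0042,-0.1193,0],[0,0,-0.0335]]
    - [[-0.0042,-0.1193,0],[0,0,-0.0335]]
    - [[-0.0042,-0.1193,0],[0,0,-0.0335]]
    - [[-0.0042,-0.1193,0],[0,0,-0.0335]]
    - [[-0.0042,-0.1193,0],[0,0,-0.0335]]
    - [[-0.0042,-0.1193,0],[0,0,-0.0335]]
    - [[-0.0042,-0.1193,0],[0,0,-0.0335]]
    - [[-0.0042,-0.1193,0],[0,0,-0.0335]]
    - [[-0.0042,-0.1193,0],[0,0,-0.0335]]
    - [[-0.0042,-0.1193,0],[0,0,-0.0335]]
    - [[-0.0042,-0.1193,0],[0,0,-0.0335]]
    - [[-0.0042,-0.1193,0],[0,0,-0.0335]]
    - [[-0.0042,-0.1193,0],[0,0,-0.0335]]
    - [[-0.0042,-0.1193,0],[0,0,-0.0335]]
    - [[-0.0042,-0.1193,0],[0,0,-0.0335]]
    - [[-0.0042,-0.1193,0],[0,0,-0.0335]]
    - [[-0.0042,-0.1193,0],[0,0,-0.0335]]
    - [[-0.0042,-0.1193,0],[0,0,-0.0335]]
    - [[-0.0042,-0.1193,0],[0,0,-0.0335]]
    - [[0,0,0],[0,0,0]]

```text
time_s: 45.1
position: [507.1, -60.0, 198.1]
tool_rot: [0.053, 0.999, -0.0, -0.001]
force: [-4.4, 0.6, 5.3]
gripper_width: 15.2
gripper_force: 21.3
```

Run:
```python
from h import *
go([507,-59,198],174.4)
```

```text
t 45.1 pos [507.1 -60.  198.1] a 173.9 z [-0.001 -0.001 -1.   ] q [-0.12  0.1  -0.16  1.31 -0.   -0.01] F [-4.4  0.6  5.3] w 15.2
 shift [0.002 0.01  0.001]  turn -0.0038
```

Request:
carry_out:
  motion:
    - [[0,0.01,0],[0,0,0]]
    - [[0,0,0],[0,0,0]]
    - [[0,0,0],[0,0,0]]
    - [[0,0,0],[0,0,0]]

```text
time_s: 45.43
position: [507.4, -57.7, 198.1]
tool_rot: [0.054, 0.999, -0.0, -0.001]
force: [-5.7, -0.5, 6.8]
gripper_width: 15.3
gripper_force: 21.3
```

Request:
carry_out:
  motion:
    - [[0,0,0],[0,0,0]]
    - [[0,0,0],[0,0,0]]
    - [[0,0,0],[0,0,0]]
    - [[0,0,0],[0,0,0]]
    - [[0,0,0],[0,0,0]]
    - [[0,0,0],[0,0,0]]
    - [[0,0,0],[0,0,0]]
    - [[0,0,-0.1],[0,0,0]]
    - [[0,0,-0.3],[0,0,0]]
    - [[0,0,-0.4],[0,0,0]]
    - [[0,0,0],[0,0,0]]
    - [[0,0,0],[0,0,0]]
    - [[0,0,0],[0,0,0]]
  fingers: -1

```text
time_s: 46.52
position: [508.7, -57.8, 278.2]
tool_rot: [0.053, 0.999, -0.0, 0.001]
force: [-1.0, -0.1, -1.7]
gripper_width: 85.2
gripper_force: 0.0
```

Run:
```python
from h import *
c=cam('wrist'); P=cloud(c); X,Y,Z=np.moveaxis(P,2,0)
m=(Z>205)&(Z<225)&(X>450)&(X<580)&(Y>-120)&(Y<0); q=P[m]; print('handle w',cv2.minEnclosingCircle(q[:,:2].astype(np.float32)),len(q))
for n in ['scene','top']:
    c=cam(n); P=cloud(c); X,Y,Z=np.moveaxis(P,2,0); dark=c['img'].max(2)<60
    B=(X>560)&(X<700)&(Y>-340)&(Y<-200)
    q=P[B&(Z>20)&(Z<29)&(c['img'].min(2)>70)]; print(n,'base top',len(q),[np.round(a,1) for a in cv2.minAreaRect(q[:,:2].astype(np.float32))])
    q=P[B&(Z>80)&(Z<125)]; print('knob',len(q),q.mean(0).round(1),q.min(0).round(1),q.max(0).round(1))
    m=B&(Z>75); v,u=np.nonzero(m); print('px',u.mean(),v.mean(), plane(c,[u.mean(),v.mean()],100)[0].round(1))
    for z in (38,48,58,68,78):
        q=P[B&(abs(Z-z)<5)]; print(z,len(q),q.mean(0).round(1) if len(q) else '')
save(cam('scene'),'s4.png',(120,170,280,270),4.8)
go([631,-272,200],84.4)
```

```text
handle w ((506.25299072265625, -57.80598068237305), 7.916836261749268) 492
scene base top 91 [array([ 633.8, -276.6]), array([73.5, 52.2]), np.float64(10.3)]
knob 65 [ 609.3 -278.2  100.2] [ 595.7 -293.1   80.2] [ 620.5 -268.4  113.8]
px 175.64285714285714 195.62857142857143 [ 610.6 -276.8  100. ]
38 68 [ 628.  -263.5   37.7]
48 42 [ 627.2 -253.8   47.9]
58 22 [ 622.2 -267.    57.1]
68 12 [ 617.  -278.8   67.8]
78 8 [ 613.8 -280.2   78.2]
top base top 0 [array([0., 0.]), array([0., 0.]), np.float64(0.0)]<stdin>:8: RuntimeWarning: Mean of empty slice.
  ret = um.true_divide(
Traceback (most recent call last):
ValueError: zero-size array to reduction operation minimum which has no identity
```

Run:
```python
from h import *
c=dict(np.load('top0.npz')); P=cloud(c); X,Y,Z=np.moveaxis(P,2,0)
B=(X>560)&(X<700)&(Y>-340)&(Y<-200)
m=B&(Z>20)&(Z<29)&(c['img'].min(2)>50); q=P[m]; print('base top',len(q),[np.round(a,1) for a in cv2.minAreaRect(q[:,:2].astype(np.float32))])
m=B&(Z>8)&(Z<29); q=P[m]; print('base all',len(q),[np.round(a,1) for a in cv2.minAreaRect(q[:,:2].astype(np.float32))])
m=B&(Z>85); q=P[m]; v,u=np.nonzero(m); print('knob',len(q),q.mean(0).round(1),q.min(0).round(1),q.max(0).round(1),plane(c,[u.mean(),v.mean()],103)[0].round(1))
for z in (38,48,58,68,78):
    q=P[B&(abs(Z-z)<5)]; print(z,len(q),q.mean(0).round(1) if len(q) else '')
save(c,'c3.png',(340,140,420,200),8)
go([615,-275,200],84.4)
```

```text
base top 215 [array([ 651.7, -269.5]), array([107.5,  46.5]), np.float64(16.8)]
base all 299 [array([ 655.3, -257.4]), array([127.5,  65.1]), np.float64(24.7)]
knob 79 [ 605.9 -278.4  105.4] [ 595.1 -290.7   92.7] [ 618.5 -268.1  112.5] [ 606.5 -279.2  103. ]
38 64 [ 632.1 -259.7   37.2]
48 26 [ 627.2 -254.3   48.2]
58 16 [ 623.5 -254.2   56.6]
68 4 [ 617.8 -273.9   68.3]
78 3 [ 616.8 -273.2   77.3]
t 46.67 pos [507.9 -57.7 276.7] a 173.9 z [-0.002  0.    -1.   ] q [-0.11  0.1   0.01  1.48 -0.   -0.01] F [-0.4 -0.3  0. ] w 85.1
 shift [-1.298 -2.047  0.765]  turn 0.7456
```

View pics/c3.png

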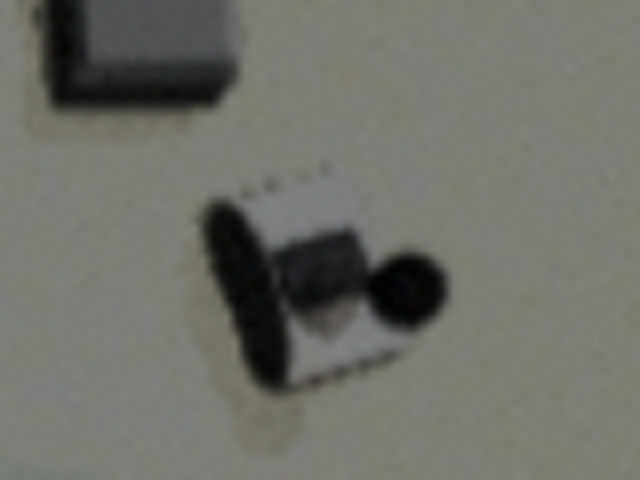

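The crop shows the knob at (408,290) leaning toward the robot, and the base block yawed about +16°. I go above it for a wrist view.

Request:
carry_out:
  motion:
    - [[0,0,0],[0,0,0.0566]]
    - [[0,0,0],[0,0,0.0566]]
    - [[0,0,0],[0,0,0.0566]]
    - [[0,0,0],[0,0,0.0566]]
    - [[0,0,0],[0,0,0.0566]]
    - [[0,0,0],[0,0,0.0566]]
    - [[0,0,0],[0,0,0.0566]]
    - [[0,0,0],[0,0,0.0566]]
    - [[0,0,0],[0,0,0.0566]]
    - [[0,0,0],[0,0,0.0566]]
    - [[0,0,0],[0,0,0]]
    - [[0,0,0],[0,0,0]]

```text
time_s: 47.67
position: [508.1, -57.7, 277.0]
tool_rot: [0.601, 0.799, -0.0, -0.001]
force: [0.9, 0.1, -0.3]
gripper_width: 85.2
gripper_force: 0.0
```

Run:
```python
from h import *
go([607,-279,230],106)
```

```text
t 47.67 pos [508.1 -57.7 277. ] a 106.1 z [-0.001  0.    -1.   ] q [-0.11  0.1   0.01  1.48  0.    1.18] F [ 0.9  0.1 -0.3] w 85.2
 shift [-2.401  0.335  0.468]  turn 0.0012
```

Request:
carry_out:
  motion:
    - [[-0.24,0.0335,0],[0,0,0]]
    - [[-0.24,0.0335,0],[0,0,0]]
    - [[-0.24,0.0335,0],[0,0,0]]
    - [[-0.24,0.0335,0],[0,0,0]]
    - [[-0.24,0.0335,0],[0,0,0]]
    - [[-0.24,0.0335,0],[0,0,0]]
    - [[-0.24,0.0335,0],[0,0,0]]
    - [[-0.24,0.0335,0],[0,0,0]]
    - [[-0.24,0.0335,0],[0,0,0]]
    - [[-0.24,0.0335,0],[0,0,0]]
    - [[0,0,0],[0,0,0]]
    - [[0,0,0],[0,0,0]]
    - [[0,0,0],[0,0,0]]
    - [[0,0,0],[0,0,0]]

```text
time_s: 48.83
position: [606.4, -278.4, 278.0]
tool_rot: [0.601, 0.799, 0.0, -0.0]
force: [-0.5, 1.5, 0.1]
gripper_width: 85.3
gripper_force: 0.0
```

Run:
```python
from h import *
c=cam('wrist'); np.savez('w6.npz',**c); P=cloud(c); X,Y,Z=np.moveaxis(P,2,0); 
B=(X>540)&(X<720)&(Y>-360)&(Y<-190)
a=np.radians(16); ex=np.array([np.cos(a),np.sin(a)]); ey=np.array([-ex[1],ex[0]])
for lo,hi in [(20,29),(29,45),(45,60),(60,85),(88,120)]:
    q=P[B&(Z>lo)&(Z<hi)]
    if len(q): print(lo,hi,len(q),q.mean(0).round(1),[np.round(v,1) for v in cv2.minAreaRect(q[:,:2].astype(np.float32))])
save(c,'w6.png',f=1.2)
go([607,-279,103],106)
```

```text
20 29 1464 [ 641.2 -266.6   24.5] [array([ 660.7, -255.8]), array([136.9,  66.8]), np.float64(32.3)]
29 45 819 [ 659.  -248.6   35.2] [array([ 669.5, -245.5]), array([142.8,  58.7]), np.float64(32.6)]
45 60 1072 [ 697.7 -223.9   51.1] [array([ 672.6, -243.6]), array([134.4,  53.8]), np.float64(32.7)]
60 85 49 [ 619.4 -276.7   67.8] [array([ 619.6, -276.6]), array([ 5.6, 10.8]), np.float64(56.3)]
88 120 515 [ 606.  -280.8  105.3] [array([ 606.5, -282.8]), array([24.1, 25.6]), np.float64(16.0)]
t 48.88 pos [ 606.4 -278.3  278.2] a 106.1 z [ 0.  0. -1.] q [-0.43  0.42  0.42  1.58  0.    0.86] F [ 1.   0.3 -0.9] w 85.5
 shift [-0.009  0.004  1.752]  turn 0.0005
```

View pics/w6.png

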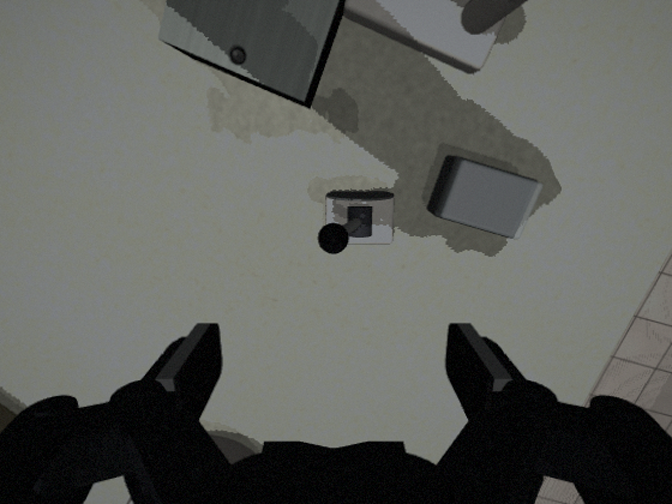

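The wrist view shows the base block square to the tool, from x = 326 to 394. The slot is centred near 360 and the knob is at (333,238). I work out the hinge from its edges.

Run:
```python
from h import *
c=dict(np.load('w6.npz')); P=cloud(c); X,Y,Z=np.moveaxis(P,2,0)
a=np.radians(16); ex=np.array([np.cos(a),np.sin(a)]); ey=np.array([-ex[1],ex[0]])
B=(X>560)&(X<690)&(Y>-330)&(Y<-220)&(((P[...,:2]-[631,-272])@ex)<42)
m=B&(Z>21)&(Z<29)&(c['img'].min(2)>95)
k,l,s,_=cv2.connectedComponentsWithStats(m.astype(np.uint8)); i=1+s[1:,4].argmax(); m=l==i
q=P[m][:,:2]; v,u=np.nonzero(m); print('px',u.min(),u.max(),v.min(),v.max(),len(q))
r=cv2.minAreaRect(q.astype(np.float32)); print(r)
s_=(q-[631,-272])@ex; t_=(q-[631,-272])@ey; print('ex range',np.percentile(s_,[0.5,99.5]),'ey',np.percentile(t_,[.5,99.5]))
K=B&(Z>92); v,u=np.nonzero(K); (pu,pv),rr=cv2.minEnclosingCircle(np.c_[u,v].astype(np.float32)); kn=plane(c,[pu,pv],101)[0]; print('knob',kn,rr, P[K].max(0))
cen=plane(c,[[326.5/1.2,215/1.2],[393.5/1.2,215/1.2]],25).mean(0); print('centre by edges',cen,(cen[:2]-[631,-272])@ex,(kn[:2]-cen[:2])@ex,(kn[:2]-cen[:2])@ey)
print(plane(c,[[326.5/1.2,215/1.2],[393.5/1.2,215/1.2]],25)@np.r_[ex,0])
```

```text
px 290 326 186 202 365
((647.2486572265625, -284.9103088378906), (45.018367767333984, 21.063663482666016), 16.227182388305664)
ex range [-9.25564536 34.33558277] ey [-27.36213412  -7.36519021]
knob [ 736.19839238 -493.28288547  101.        ] 228.22422790527344 [ 673.44650948 -245.83506971  363.19634606]
centre by edges [ 631.76578428 -269.65614944   25.        ] 1.3821718678004966 38.74718376014768 -243.74934348594203
[498.96297867 566.96690377]
```

Request:
carry_out:
  motion:
    - [[-0.01,0,0.25],[0,0,0]]
    - [[0,0,0.3],[0,0,0]]
    - [[0,0,0.3],[0,0,0]]
    - [[0,0,0.3],[0,0,0]]
    - [[0,0,0.3],[0,0,0]]
    - [[0,0,0.2],[0,0,0]]
    - [[0,0,0.1],[0,0,0]]
    - [[0,0,0.07],[0,0,0]]
    - [[0,0,0],[0,0,0]]
    - [[0,0,0],[0,0,0]]
    - [[0,0,0],[0,0,0]]

```text
time_s: 49.8
position: [607.9, -280.5, 97.8]
tool_rot: [0.602, 0.799, 0.0, 0.001]
force: [-0.6, 0.3, 0.1]
gripper_width: 85.4
gripper_force: 0.0
```

Request:
carry_out:
  motion:
    - [[0,0,0],[0,0,0]]
    - [[0,0,0],[0,0,0]]
    - [[0,0,0],[0,0,0]]
    - [[0,0,0],[0,0,0]]
    - [[0,0,0],[0,0,0]]
    - [[0,0,0],[0,0,0]]
    - [[0,0,0],[0,0,0]]
    - [[0,0,0],[0,0,0]]
    - [[0,0,0],[0,0,0]]
    - [[0,0,0],[0,0,0]]
  fingers: 1
  squeeze: 20

```text
time_s: 50.63
position: [607.0, -280.3, 96.0]
tool_rot: [0.602, 0.798, 0.0, 0.0]
force: [-0.2, 0.0, 3.3]
gripper_width: 24.4
gripper_force: 19.6
```

Run:
```python
from h import *
go([631.5,-271.8,100],106)
```

```text
t 50.63 pos [ 607.  -280.3   96. ] a 106.0 z [ 0. -0. -1.] q [-0.43  0.43  0.04  1.18 -0.    0.86] F [-0.2  0.   3.3] w 24.4
 shift [ 0.014  0.259 -0.04 ]  turn -0.0004
```

Gripped on the knob (24 mm). Moving 26 mm along +y of the tool, with a slight rise.

Request:
carry_out:
  motion:
    - [[0,0.04,-0.012],[0,0,0]]
    - [[0,0.04,-0.01],[0,0,0]]
    - [[0,0.04,-0.008],[0,0,0]]
    - [[0,0.04,-0.006],[0,0,0]]
    - [[0,0.04,-0.004],[0,0,0]]
    - [[0,0.03,-0.002],[0,0,0]]
    - [[0,0.03,-0.001],[0,0,0]]
    - [[0,0,0],[0,0,0]]
    - [[0,0,0],[0,0,0]]
    - [[0,0,0],[0,0,0]]
    - [[0,0,0],[0,0,0]]

```text
time_s: 51.55
position: [632.0, -273.1, 100.1]
tool_rot: [0.602, 0.798, 0.0, 0.0]
force: [-1.7, -1.6, 3.9]
gripper_width: 24.5
gripper_force: 20.5
```

Request:
carry_out:
  motion:
    - [[0,0,0],[0,0,0]]
    - [[0,0,0],[0,0,0]]
    - [[0,0,0],[0,0,0]]
    - [[0,0,0],[0,0,0]]
    - [[0,0,0],[0,0,0]]
    - [[0,0,0],[0,0,0]]
    - [[0,0,0],[0,0,0]]
    - [[0,0,-0.2],[0,0,0]]
    - [[0,0,-0.3],[0,0,0]]
    - [[0,0,-0.4],[0,0,0]]
    - [[0,0,-0.4],[0,0,0]]
    - [[-0.25,-0.25,0],[0,0,0]]
    - [[-0.25,-0.25,0],[0,0,0]]
    - [[-0.25,-0.25,0],[0,0,0]]
    - [[-0.25,-0.25,0],[0,0,0]]
    - [[-0.25,-0.25,0],[0,0,0]]
    - [[0,0,0],[0,0,0]]
    - [[0,0,0],[0,0,0]]
    - [[0,0,0],[0,0,0]]
  fingers: -1

```text
time_s: 53.13
position: [546.1, -427.5, 230.0]
tool_rot: [0.602, 0.798, 0.0, -0.0]
force: [-0.6, 0.8, -0.9]
gripper_width: 85.4
gripper_force: 0.0
```

Run:
```python
from h import *
a=np.radians(16); ex=np.array([np.cos(a),np.sin(a)]); ey=np.array([-ex[1],ex[0]])
for n in ['wrist','top','scene']:
    c=cam(n); P=cloud(c); X,Y,Z=np.moveaxis(P,2,0); G=(c['img'].min(2)>70)
    S=(P[...,:2]-[631,-272])@ex; T=(P[...,:2]-[631,-272])@ey
    for lo,hi in [(21,29),(34,48),(55,75),(75,88),(92,118)]:
        m=(abs(S)<45)&(abs(T)<45)&(Z>lo)&(Z<hi)
        if lo==21: m&=(T<24)
        if m.sum()>2: print(n,lo,int(m.sum()),'S',np.percentile(S[m],[1,50,99]).round(1),'T',np.percentile(T[m],[1,50,99]).round(1),'zmax',Z[m].max().round(1))
    m=(Z>190)&(Z<225)&(abs(X-507)<60)&(abs(Y+59)<60); 
    if m.sum(): print(n,'lamp',P[m].mean(0).round(1))
    if n=='scene': save(c,'s5.png',(90,150,290,290),3.9)
go([0,0,0])
```

```text
wrist 21 2919 S [-33.9 -11.6  33.6] T [-28.4  -7.1  21.4] zmax 29.0
wrist 34 549 S [-30.2  -2.   22.3] T [-18.1  19.8  22.8] zmax 48.0
wrist 55 158 S [-6.1 -3.4  6.2] T [-8.5 -4.3 23.4] zmax 74.9
wrist 75 33 S [-5.  -4.  -0.7] T [-8.5 -5.6 -1.1] zmax 82.8
wrist 92 1275 S [-12.6  -4.    9.4] T [-16.   -5.2   7.4] zmax 116.1
top 21 232 S [-31.9  -9.1  36.3] T [-25.   -2.3  23.7] zmax 29.0
top 34 57 S [-27.3  -0.5  29.9] T [-13.1  24.1  25.7] zmax 47.5
top 55 14 S [-6.9  0.6  6.8] T [-3.8  2.1 24.2] zmax 73.9
top 92 78 S [-10.3  -0.1  13.5] T [-11.9   1.4  10.9] zmax 117.4
top lamp [506.3 -55.5 211.8]
scene 21 121 S [-34.2  18.9  36.3] T [-29.8  -4.8  23.1] zmax 29.0
scene 34 76 S [-32.7   0.6  28.8] T [-18.1  21.   25.1] zmax 47.6
scene 55 27 S [-9.3  0.7  7.9] T [-9.6 -0.4 24.6] zmax 74.9
scene 75 11 S [-3.9  0.9  5.4] T [-6.  -2.2  1.2] zmax 86.6
scene 92 55 S [-8.8  3.2 13.9] T [-12.7   0.5   9.7] zmax 117.4
scene lamp [507.2 -56.6 205.9]
t 53.28 pos [ 546.9 -426.4  230.2] a 106.1 z [ 0.  0. -1.] q [-0.66  0.46  0.38  1.49  0.    0.63] F [ 0.5 -0.4  0.3] w 85.3
 shift [ 5.611 -4.076  2.301]
```

View pics/s5.png

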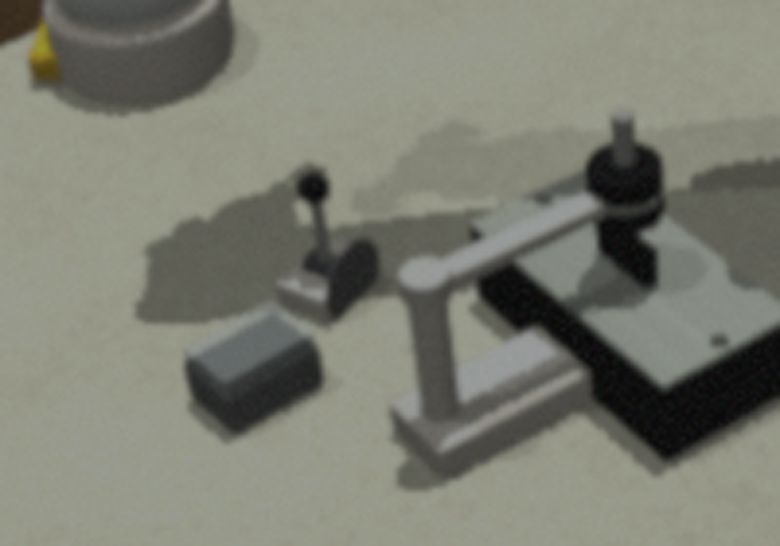

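The scene crop shows the lever upright with its knob at (313,187), the lamp over the middle of the cover at (625,180), and the cover flat on the chamber. The tip box has not moved. Handing in.

```bash
python3 -c "
from rig import *
print(sign_off())"
```

```text
the job is handed in; nothing more can be done
None
```

The job is handed in at about 53 s: both dishes found on the mat are upright in the chamber, the cover is seated, the lamp is over the middle to about 1.5 mm, the dimmer lever is straight up, and the tip box, jar and timer were not touched.

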